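# Put the little board books back in the book rack

## Robot

A 6-joint arm with a two-finger parallel gripper is mounted at the origin on the work surface. World frame = base frame: x ahead of the robot, y to its left, z up, the work surface at z = 0. Lengths are in m, angles in rad, forces in N, time in s.
With the tool pointing down it reaches from about 0.425 to 0.925 m from the base axis. Payload 12.5 kg.
Tool frame: the origin (TCP) lies on the mounting face of the last link; the fingertips stand 173 mm ahead of it and the grasp point (between the pads) lies 155 mm ahead of it; y points along the fingers, x is the direction in which the jaws open and shut, and the axes are right-handed (so a half turn about y gives the same grasp; the last joint's range is limited). The gripper opens to 85 mm and grips with 20 to 120 N. Pads are 22 mm wide; open, the fingers measure 114 mm over their backs; the gripper's body (76 mm by 85 mm) begins 54 mm behind the grasp point. The pads swing forward as they close: fully open they stand 13 mm farther back than shut.
Start: joints at [1.19, 0.491, 1.559, -0, 1.092, -0.106], TCP at [0.17, 0.602, 0.405] pointing down, gripper open.
Joint ranges: [-3.1, 3.1], [-0.84, 2.19], [0.05, 2.79], [-1.13, 4.28], [0.06, 2.93], [-2.69, 2.69]. Speed limits (rad/s): [2.22, 2.22, 2.79, 3.14, 3.14, 3.14].

## Interface

Orientations are given as a unit quaternion [w, x, y, z].
In Python, from station import read_state, get_image, finish_job gives the robot as it stands.
- The arm moves only by the shell command python3 -m handwheel 'ROWS' [FORCE]. ROWS is JSON, a list of rows, each an object with "slide": the shift along the tool's x, y, z in units of 30 mm (1.0 is 30 mm), a list of three; "twist": the turn, a rotation vector about the tool's x, y, z in units of 6 degrees (1.0 is 6 degrees), a list of three; "grip": the opening in per cent of the stroke, from 0 (shut) to 100 (fully open). In form: [{"slide": [x, y, z], "twist": [rx, ry, rz], "grip": grip}, ...]. A call has 1 to 20 rows; each row shifts and turns the commanded pose from where the row before left it, along the tool's axes as they then stand; what a row does not reach is not made up. A row lasts 1/8 s, in which the tool goes at most 62.5 mm and 10.7 degrees, less where a joint would pass 70% of its speed; a pose out of reach is approached as far as the arm can. A call is refused whole if a number of a shift passes 1 or a number of a turn 1, either way. A call with a gripper value outside its range is refused whole. The fingers move at their own pace and stop on an object; FORCE is the grip in N (left out, the last holds). Time passes only in rows, so rows that do not move let the fingers close. It gives the time, the measured TCP pose, the force and the opening at its end, in the units of the state.
- read_state(): the state, without advancing time (a new reading comes with each control period).
- get_image(name): name is "scene" or "top" or "wrist"; returns a dict with "image" (420x560x3 uint8, red, green, blue), "z_map" (420x560 float32, m along the optical axis (not along the pixel's ray), 0 where there is no reading), "camera_matrix" (3x3 intrinsics, pixels), "R" (3x3) and "t" (3): a world point X has camera coordinates R X + t. Camera axes: x right, y down, z forward; pixel columns grow to the right and rows downward; lengths in m; the calibration is good to about 2 mm. A picture is of the moment at which its call begins.
- finish_job(): hands the job in, once; it reports no verdict.
The state is a dict: "t": time; "q": joint angles; "joint_velocities": joint speeds; "joint_torque": joint torques, N m; "ee_pos": TCP position; "tcp_rot": TCP orientation; "contact_force": force on the tool from outside, world axes, zero at the start; "moment": the same for the moment, N m; "opening": finger opening in m.
Only numpy, scipy, OpenCV 4.12 (cv2) and the standard library are available. Lean on these libraries where they do the work, as an engineer would, in place of code of your own. Each camera call takes 0.05 s, during which the arm holds its last target.

## Task

Put the playroom's board books back in the book rack: lift them one at a time out of the red caddy and stand them upright, side by side between the fixed end panel and the sliding end stop, square in the rack, then slide the stop up snug so that no gaps are left in the row. The toy tractor parked in the rack belongs in the caddy's wide compartment, on its wheels. Leave the other toys where they are.

Things in the scene. Friction and masses are not known exactly. Their poses are not given: they have to be found in the camera images.
- rack: Wooden book rack, fixed to the table. Origin: centre of its underside; y runs along its length (330 mm) towards its fixed end panel, x across it (100 mm deep), z up. Floor 14 mm above the table; low rails 8 mm high along the front and back edges (floor between them 90 mm wide), otherwise open at front and back. The end panel's inner face is at y = +150 mm, 90 mm wide, its rounded head 110 mm above the table.
- panel_face (a point): Foot of the end panel's inner face, mid-width, on the rack's floor; axes as the rack's (the row of books lies on its -y side).
- stop_face (a point): Foot of the sliding end stop's inner face, mid-width, on the rack's floor; axes as the rack's (the row of books lies on its +y side).
- stop_tab (a point): Middle of the grip tab of the sliding end stop, 150 mm above the table. The stop is an upright wooden board 10 mm thick and 84 mm wide, 100 mm high; above that the tab, 40 mm wide (rack's x) and 10 mm thick (rack's y), goes on up to 150 mm above the table. This point is its mid-thickness, 1 mm under its top. A steel foot reaches 52 mm out behind the stop.
- stop (a joint): Travel of the end stop along the rack's +y, in m: 0 = fully open (240 mm between stop and end panel), 0.18 = nearest the end panel (60 mm between); space between them = 0.240 - value. Needs about 2.5 N to slide and stays where it is left.
- caddy: Loose red plastic tool caddy, an open tray 140 mm (x) by 353 mm (y) by 60 mm high, 0.6 kg, walls and floor 4 mm, its black bail handle folded down outside. Origin: centre of its underside. Dividers across it, 48 mm high, make five narrow compartments, each 44 mm long in y and 132 mm in x, centred at y = -151, -103, -55, -7 and +42 mm, and a wide one at the +y end.
- toy_bay (a point): Centre of the floor of the caddy's wide compartment (105 mm in y, 132 mm in x, floor 4 mm above the table); axes as the caddy's.
- tractor: Green toy tractor, 75 mm long (x, nose to -x), 56 mm wide over the rear wheels (y), 67 mm high, 120 g; the wheels do not turn. Origin: on the ground under its middle; z up. Its cab is a block 34 mm by 34 mm centred 17 mm towards +x of the origin, 24 to 67 mm up, with a white roof; the hood in front of the cab is 42 mm high.
- book_a: brown board cover; a closed pocket-size board book, 24 mm thick, 60 mm from spine to fore-edge, 80 mm tall, about 103 g. Origin: centre of its underside. x runs from spine to fore-edge, y through its thickness, z up. It starts upright in one of the caddy's narrow compartments, its spine towards the caddy's -x side. Absent (None) in some starts.
- book_b: grey cover; a closed pocket-size board book, 26 mm thick, 64 mm from spine to fore-edge, 88 mm tall, about 131 g. Origin: centre of its underside. x runs from spine to fore-edge, y through its thickness, z up. It starts upright in one of the caddy's narrow compartments, its spine towards the caddy's -x side. Absent (None) in some starts.
- book_c: brown board cover; a closed pocket-size board book, 28 mm thick, 62 mm from spine to fore-edge, 84 mm tall, about 131 g. Origin: centre of its underside. x runs from spine to fore-edge, y through its thickness, z up. It starts upright in one of the caddy's narrow compartments, its spine towards the caddy's -x side. Absent (None) in some starts.
- book_d: grey cover; a closed pocket-size board book, 30 mm thick, 64 mm from spine to fore-edge, 90 mm tall, about 155 g. Origin: centre of its underside. x runs from spine to fore-edge, y through its thickness, z up. It starts upright in one of the caddy's narrow compartments, its spine towards the caddy's -x side. Absent (None) in some starts.
- book_e: brown board cover; a closed pocket-size board book, 34 mm thick, 62 mm from spine to fore-edge, 86 mm tall, about 163 g. Origin: centre of its underside. x runs from spine to fore-edge, y through its thickness, z up. It starts upright in one of the caddy's narrow compartments, its spine towards the caddy's -x side. Absent (None) in some starts.
- jar: Small glass jar with a steel twist cap, 48 mm across, 62 mm high; origin at its underside. Not part of the job.
- egg_cup: White plastic egg cup, 48 mm across, 58 mm high; origin at its underside. Not part of the job.
- wand: Plastic light-up wand lying on the table, 220 mm long, 24 mm thick; x along it. Not part of the job.
- pencil_cup: White plastic cup of pencils, 66 mm across, 115 mm high over the pencils. Not part of the job.
- arch_block: Wooden arch block, 82 mm by 30 mm, 55 mm high. Not part of the job.
- ring_stack: Wooden ring stacker, 72 mm across, 79 mm high. Not part of the job.

How it is judged:
On the way:
1. every book there is stands upright in the rack between the end panel and the stop, the tractor out of the rack (x of book_a in the frame of rack between -0.018 and 0.018 m and z of book_a in the frame of rack between 0.009 and 0.02 m and angle between each of book_a, book_b, book_c, book_d, book_e's own z axis and vertical below 0.09 rad and angle between the y axis of each of book_a, book_b, book_c, book_d, book_e and the y axis of rack, either way round below 0.12 rad and y of each of book_a, book_b, book_c, book_d, book_e in the frame of panel_face below 0 m and y of each of book_a, book_b, book_c, book_d, book_e in the frame of stop_face above 0 m and x of book_b in the frame of rack between -0.018 and 0.018 m and z of book_b in the frame of rack between 0.009 and 0.02 m and x of book_c in the frame of rack between -0.018 and 0.018 m and z of book_c in the frame of rack between 0.009 and 0.02 m and x of book_d in the frame of rack between -0.018 and 0.018 m and z of book_d in the frame of rack between 0.009 and 0.02 m and x of book_e in the frame of rack between -0.018 and 0.018 m and z of book_e in the frame of rack between 0.009 and 0.02 m and horizontal distance between tractor and rack above 0.15 m), for 0.2 s.
At the end, for the whole second after the job is handed in: Every book upright (5 deg), square (7 deg), on the rack floor, within 18 mm of its middle line, gaps between panel, books and stop under 4 mm; tractor on its wheels in the caddy's wide compartment; caddy level; all at rest; other toys within 30 mm of their start (x of book_a in the frame of rack between -0.018 and 0.018 m and z of book_a in the frame of rack between 0.009 and 0.02 m and angle between each of book_a, book_b, book_c, book_d, book_e's own z axis and vertical below 0.09 rad and angle between the y axis of each of book_a, book_b, book_c, book_d, book_e and the y axis of rack, either way round below 0.12 rad and y of each of book_a, book_b, book_c, book_d, book_e in the frame of panel_face below 0 m and y of each of book_a, book_b, book_c, book_d, book_e in the frame of stop_face above 0 m and linear speed of each of book_a, book_b, book_c, book_d, book_e, tractor below 0.02 m/s and (y of book_a in the frame of stop_face below 0.016 m or y of book_a in the frame of book_b between -0.029 and 0.029 m or y of book_a in the frame of book_c between -0.03 and 0.03 m or y of book_a in the frame of book_d between -0.031 and 0.031 m or y of book_a in the frame of book_e between -0.033 and 0.033 m) and (y of book_a in the frame of panel_face above -0.016 m or y of book_a in the frame of book_b between -0.029 and 0.029 m or y of book_a in the frame of book_c between -0.03 and 0.03 m or y of book_a in the frame of book_d between -0.031 and 0.031 m or y of book_a in the frame of book_e between -0.033 and 0.033 m) and (y of book_a in the frame of panel_face above -0.016 m or y of book_a in the frame of stop_face below 0.016 m or y of book_a in the frame of book_c between -0.03 and 0.03 m or y of book_a in the frame of book_d between -0.031 and 0.031 m or y of book_a in the frame of book_e between -0.033 and 0.033 m) and (y of book_a in the frame of panel_face above -0.016 m or y of book_a in the frame of stop_face below 0.016 m or y of book_a in the frame of book_b between -0.029 and 0.029 m or y of book_a in the frame of book_d between -0.031 and 0.031 m or y of book_a in the frame of book_e between -0.033 and 0.033 m) and (y of book_a in the frame of panel_face above -0.016 m or y of book_a in the frame of stop_face below 0.016 m or y of book_a in the frame of book_b between -0.029 and 0.029 m or y of book_a in the frame of book_c between -0.03 and 0.03 m or y of book_a in the frame of book_e between -0.033 and 0.033 m) and (y of book_a in the frame of panel_face above -0.016 m or y of book_a in the frame of stop_face below 0.016 m or y of book_a in the frame of book_b between -0.029 and 0.029 m or y of book_a in the frame of book_c between -0.03 and 0.03 m or y of book_a in the frame of book_d between -0.031 and 0.031 m) and x of book_b in the frame of rack between -0.018 and 0.018 m and z of book_b in the frame of rack between 0.009 and 0.02 m and (y of book_b in the frame of stop_face below 0.017 m or y of book_b in the frame of book_a between -0.029 and 0.029 m or y of book_b in the frame of book_c between -0.031 and 0.031 m or y of book_b in the frame of book_d between -0.032 and 0.032 m or y of book_b in the frame of book_e between -0.034 and 0.034 m) and (y of book_b in the frame of panel_face above -0.017 m or y of book_b in the frame of book_a between -0.029 and 0.029 m or y of book_b in the frame of book_c between -0.031 and 0.031 m or y of book_b in the frame of book_d between -0.032 and 0.032 m or y of book_b in the frame of book_e between -0.034 and 0.034 m) and (y of book_b in the frame of panel_face above -0.017 m or y of book_b in the frame of stop_face below 0.017 m or y of book_b in the frame of book_c between -0.031 and 0.031 m or y of book_b in the frame of book_d between -0.032 and 0.032 m or y of book_b in the frame of book_e between -0.034 and 0.034 m) and (y of book_b in the frame of panel_face above -0.017 m or y of book_b in the frame of stop_face below 0.017 m or y of book_b in the frame of book_a between -0.029 and 0.029 m or y of book_b in the frame of book_d between -0.032 and 0.032 m or y of book_b in the frame of book_e between -0.034 and 0.034 m) and (y of book_b in the frame of panel_face above -0.017 m or y of book_b in the frame of stop_face below 0.017 m or y of book_b in the frame of book_a between -0.029 and 0.029 m or y of book_b in the frame of book_c between -0.031 and 0.031 m or y of book_b in the frame of book_e between -0.034 and 0.034 m) and (y of book_b in the frame of panel_face above -0.017 m or y of book_b in the frame of stop_face below 0.017 m or y of book_b in the frame of book_a between -0.029 and 0.029 m or y of book_b in the frame of book_c between -0.031 and 0.031 m or y of book_b in the frame of book_d between -0.032 and 0.032 m) and x of book_c in the frame of rack between -0.018 and 0.018 m and z of book_c in the frame of rack between 0.009 and 0.02 m and (y of book_c in the frame of stop_face below 0.018 m or y of book_c in the frame of book_a between -0.03 and 0.03 m or y of book_c in the frame of book_b between -0.031 and 0.031 m or y of book_c in the frame of book_d between -0.033 and 0.033 m or y of book_c in the frame of book_e between -0.035 and 0.035 m) and (y of book_c in the frame of panel_face above -0.018 m or y of book_c in the frame of book_a between -0.03 and 0.03 m or y of book_c in the frame of book_b between -0.031 and 0.031 m or y of book_c in the frame of book_d between -0.033 and 0.033 m or y of book_c in the frame of book_e between -0.035 and 0.035 m) and (y of book_c in the frame of panel_face above -0.018 m or y of book_c in the frame of stop_face below 0.018 m or y of book_c in the frame of book_b between -0.031 and 0.031 m or y of book_c in the frame of book_d between -0.033 and 0.033 m or y of book_c in the frame of book_e between -0.035 and 0.035 m) and (y of book_c in the frame of panel_face above -0.018 m or y of book_c in the frame of stop_face below 0.018 m or y of book_c in the frame of book_a between -0.03 and 0.03 m or y of book_c in the frame of book_d between -0.033 and 0.033 m or y of book_c in the frame of book_e between -0.035 and 0.035 m) and (y of book_c in the frame of panel_face above -0.018 m or y of book_c in the frame of stop_face below 0.018 m or y of book_c in the frame of book_a between -0.03 and 0.03 m or y of book_c in the frame of book_b between -0.031 and 0.031 m or y of book_c in the frame of book_e between -0.035 and 0.035 m) and (y of book_c in the frame of panel_face above -0.018 m or y of book_c in the frame of stop_face below 0.018 m or y of book_c in the frame of book_a between -0.03 and 0.03 m or y of book_c in the frame of book_b between -0.031 and 0.031 m or y of book_c in the frame of book_d between -0.033 and 0.033 m) and x of book_d in the frame of rack between -0.018 and 0.018 m and z of book_d in the frame of rack between 0.009 and 0.02 m and (y of book_d in the frame of stop_face below 0.019 m or y of book_d in the frame of book_a between -0.031 and 0.031 m or y of book_d in the frame of book_b between -0.032 and 0.032 m or y of book_d in the frame of book_c between -0.033 and 0.033 m or y of book_d in the frame of book_e between -0.036 and 0.036 m) and (y of book_d in the frame of panel_face above -0.019 m or y of book_d in the frame of book_a between -0.031 and 0.031 m or y of book_d in the frame of book_b between -0.032 and 0.032 m or y of book_d in the frame of book_c between -0.033 and 0.033 m or y of book_d in the frame of book_e between -0.036 and 0.036 m) and (y of book_d in the frame of panel_face above -0.019 m or y of book_d in the frame of stop_face below 0.019 m or y of book_d in the frame of book_b between -0.032 and 0.032 m or y of book_d in the frame of book_c between -0.033 and 0.033 m or y of book_d in the frame of book_e between -0.036 and 0.036 m) and (y of book_d in the frame of panel_face above -0.019 m or y of book_d in the frame of stop_face below 0.019 m or y of book_d in the frame of book_a between -0.031 and 0.031 m or y of book_d in the frame of book_c between -0.033 and 0.033 m or y of book_d in the frame of book_e between -0.036 and 0.036 m) and (y of book_d in the frame of panel_face above -0.019 m or y of book_d in the frame of stop_face below 0.019 m or y of book_d in the frame of book_a between -0.031 and 0.031 m or y of book_d in the frame of book_b between -0.032 and 0.032 m or y of book_d in the frame of book_e between -0.036 and 0.036 m) and (y of book_d in the frame of panel_face above -0.019 m or y of book_d in the frame of stop_face below 0.019 m or y of book_d in the frame of book_a between -0.031 and 0.031 m or y of book_d in the frame of book_b between -0.032 and 0.032 m or y of book_d in the frame of book_c between -0.033 and 0.033 m) and x of book_e in the frame of rack between -0.018 and 0.018 m and z of book_e in the frame of rack between 0.009 and 0.02 m and (y of book_e in the frame of stop_face below 0.021 m or y of book_e in the frame of book_a between -0.033 and 0.033 m or y of book_e in the frame of book_b between -0.034 and 0.034 m or y of book_e in the frame of book_c between -0.035 and 0.035 m or y of book_e in the frame of book_d between -0.036 and 0.036 m) and (y of book_e in the frame of panel_face above -0.021 m or y of book_e in the frame of book_a between -0.033 and 0.033 m or y of book_e in the frame of book_b between -0.034 and 0.034 m or y of book_e in the frame of book_c between -0.035 and 0.035 m or y of book_e in the frame of book_d between -0.036 and 0.036 m) and (y of book_e in the frame of panel_face above -0.021 m or y of book_e in the frame of stop_face below 0.021 m or y of book_e in the frame of book_b between -0.034 and 0.034 m or y of book_e in the frame of book_c between -0.035 and 0.035 m or y of book_e in the frame of book_d between -0.036 and 0.036 m) and (y of book_e in the frame of panel_face above -0.021 m or y of book_e in the frame of stop_face below 0.021 m or y of book_e in the frame of book_a between -0.033 and 0.033 m or y of book_e in the frame of book_c between -0.035 and 0.035 m or y of book_e in the frame of book_d between -0.036 and 0.036 m) and (y of book_e in the frame of panel_face above -0.021 m or y of book_e in the frame of stop_face below 0.021 m or y of book_e in the frame of book_a between -0.033 and 0.033 m or y of book_e in the frame of book_b between -0.034 and 0.034 m or y of book_e in the frame of book_d between -0.036 and 0.036 m) and (y of book_e in the frame of panel_face above -0.021 m or y of book_e in the frame of stop_face below 0.021 m or y of book_e in the frame of book_a between -0.033 and 0.033 m or y of book_e in the frame of book_b between -0.034 and 0.034 m or y of book_e in the frame of book_c between -0.035 and 0.035 m) and x of tractor in the frame of toy_bay between -0.05 and 0.05 m and y of tractor in the frame of toy_bay between -0.04 and 0.04 m and z of tractor in the frame of toy_bay below 0.012 m and angle between tractor's own z axis and vertical below 0.2 rad and angle between caddy's own z axis and vertical below 0.06 rad and distance of each of jar, egg_cup, wand, pencil_cup, arch_block, ring_stack from where it was at the start of the episode below 0.03 m); the robot touches nothing.
It fails at once if the glass jar, the egg cup or the pencil cup is knocked over (angle between any of jar, egg_cup, pencil_cup's own z axis and vertical above 0.8 rad).
Of book_a, book_b, book_c, book_d, book_e only 3 to 5 are there at a start; the rules pass over those that are not, and their reading is None.
At some moment in a run one of tractor, caddy may be knocked a few centimetres aside while the robot is not near it.
It also fails if it takes over 210 s, if anything falls off the work surface, if the arm or the gripper's body presses on something with over 40 N, if the wrist force passes 120 N, or if a joint passes its speed limit or range.

## Working session

There is one attempt and no reset: what is moved stays moved. The work goes in short steps, Python scripts to look and compute and a shell command to move; the robot and the scene stay as the last step left them, time stands still between calls to the robot, and variables do not carry over. Pictures are saved under pics/ and viewed, and the job is handed in when it is done.

```bash
ls; mkdir -p pics
cat > h.py <<'E'
import numpy as np, cv2
from station import read_state, get_image, finish_job
def shot(n,f):
    d=get_image(n); cv2.imwrite('pics/'+f,d['image'][:,:,::-1]); return d
def pts(d):
    z=d['z_map'];K=d['camera_matrix'];h,w=z.shape
    u,v=np.meshgrid(np.arange(w),np.arange(h))
    c=np.stack([(u-K[0,2])/K[0,0]*z,(v-K[1,2])/K[1,1]*z,z],-1)
    P=(c-d['t'])@d['R']   # R^T (c-t)
    P[z==0]=np.nan
    return P
E
python3 - <<'E'
from h import *
for n in ['scene','top','wrist']:
    d=shot(n,n+'0.png'); np.savez('d_'+n,**d); print(n,(-d['R'].T@d['t']).round(3),d['R'].round(2).tolist())
print(read_state())
E
```

```text
pics
scene [1.218 0.265 1.044] [[-0.33, 0.94, 0.0], [0.73, 0.26, -0.63], [-0.6, -0.21, -0.78]]
top [ 0.301 -0.018  1.643] [[0.01, -1.0, -0.02], [-0.99, -0.0, -0.14], [0.14, 0.02, -0.99]]
wrist [0.103 0.621 0.374] [[0.27, 0.96, -0.0], [0.93, -0.26, 0.28], [0.27, -0.08, -0.96]]
{'t': 0.15, 'q': array([ 1.19040089e+00,  4.91376719e-01,  1.55928980e+00,  1.50179205e-05,
        1.09174580e+00, -1.05629828e-01]), 'joint_velocities': array([ 0.00012289, -0.00072805, -0.00181284,  0.00015553,  0.00047821,
       -0.00129781]), 'joint_torque': array([ 1.36565421e-03, -6.18705297e+01, -2.61687559e+01, -1.09522512e-04,
        3.23327418e-03,  5.83862601e-06]), 'ee_pos': array([0.16956145, 0.60153339, 0.40429628]), 'tcp_rot': array([-0.56362031,  0.56391142,  0.42656076, -0.42706203]), 'contact_force': array([ 0.50265182, -0.15988448,  0.33217174]), 'moment': array([ 0.01924475, -0.00544852,  0.03214867]), 'opening': 0.08575501658415156}
```

View pics/scene0.png

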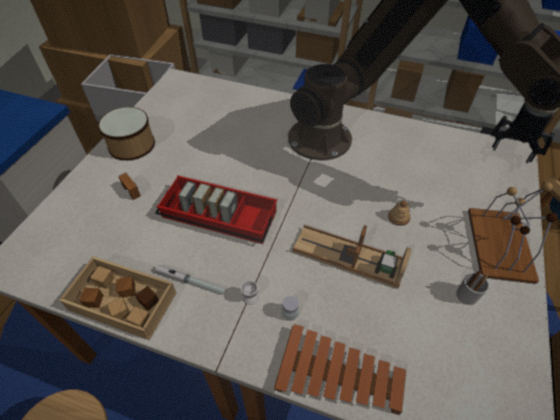

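View pics/top0.png

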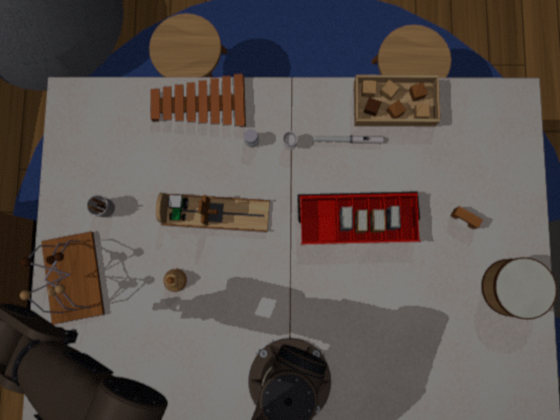

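View pics/wrist0.png

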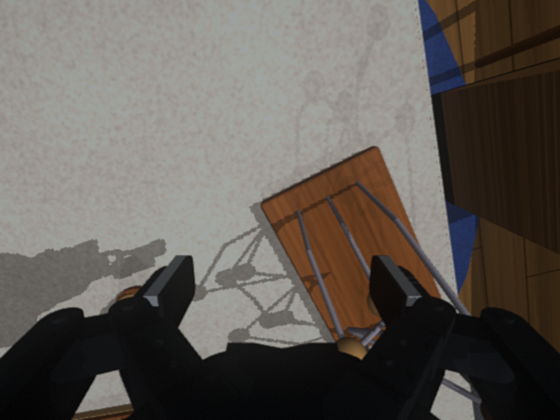

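Run:
```python
from h import *
from scipy.spatial.transform import Rotation as R
q=read_state()['tcp_rot']; print(R.from_quat(q,scalar_first=True).as_matrix().round(3))
```

```text
[[ 0.271 -0.    -0.962]
 [ 0.962 -0.001  0.271]
 [-0.001 -1.     0.   ]]
```

Run:
```python
from h import *
for n in ['top','scene']:
    d=dict(np.load(f'd_{n}.npz')); P=pts(d); print(n,d['camera_matrix'].tolist())
    if n=='top':
        for u,v in [(162,207),(192,207),(204,208),(177,200),(268,213),(222,225),(305,220),(347,218),(362,219),(379,219),(395,217),(418,215),(299,197),(303,243),(251,137),(290,140),(175,280),(98,206),(466,215),(350,139)]:
            print((u,v),P[v,u].round(3))
    m=(P[...,0]>0.4)&(P[...,0]<0.7)&(P[...,1]>-0.45)&(P[...,1]<0.4)&(P[...,2]>0.005)&(P[...,2]<.3)
    Q=P[m];print(len(Q))
    # raster at 2.5mm
    r=2
    W=int(.85*1000/r);H=int(.3*1000/r)
    im=np.zeros((H,W));
    i=((0.7-Q[:,0])*1000/r).astype(int).clip(0,H-1);j=((0.4-Q[:,1])*1000/r).astype(int).clip(0,W-1)
    np.maximum.at(im,(i,j),Q[:,2])
    c=cv2.applyColorMap((im/0.16*255).clip(0,255).astype(np.uint8),cv2.COLORMAP_JET); cv2.imwrite(f'pics/hm_{n}.png',cv2.resize(c,None,fx=1.8,fy=1.8,interpolation=0))
```

```text
top [[528.3924091307534, 0.0, 287.5982570614631], [0.0, 528.3924091307534, 202.13584534115003], [0.0, 0.0, 1.0]]
(162, 207) [0.51  0.388 0.072]
(192, 207) [0.519 0.309 0.013]
(204, 208) [nan nan nan]
(177, 200) [0.531 0.342 0.079]
(268, 213) [0.501 0.072 0.014]
(222, 225) [0.462 0.213 0.018]
(305, 220) [ 0.48  -0.043  0.01 ]
(347, 218) [ 0.478 -0.166  0.089]
(362, 219) [ 0.475 -0.21   0.092]
(379, 219) [ 0.475 -0.26   0.09 ]
(395, 217) [ 0.481 -0.306  0.095]
(418, 215) [ 0.493 -0.385  0.047]
(299, 197) [ 0.545 -0.024  0.057]
(303, 243) [ 0.405 -0.037  0.056]
(251, 137) [0.731 0.124 0.06 ]
(290, 140) [0.727 0.004 0.04 ]
(175, 280) [0.293 0.344 0.06 ]
(98, 206) [0.509 0.573 0.097]
(466, 215) [ 0.493 -0.527  0.053]
(350, 139) [ 0.736 -0.184  0.021]
9008
scene [[406.6228000394725, 0.0, 280.2853772087775], [0.0, 406.6228000394725, 215.3022041618533], [0.0, 0.0, 1.0]]
8457
```

View pics/hm_top.png

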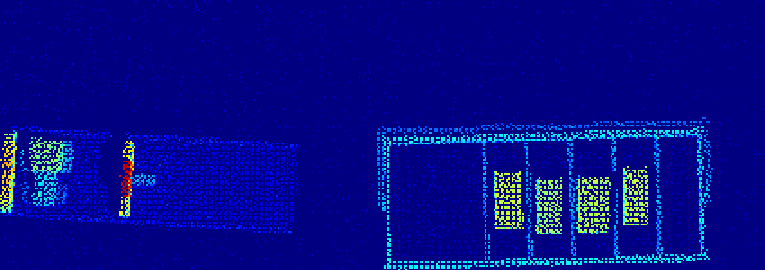

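Run:
```python
import cv2
a=cv2.imread('pics/top0.png')[180:260,140:440]; cv2.imwrite('pics/topc.png',cv2.resize(a,None,fx=2.6,fy=2.6,interpolation=2))
a=cv2.imread('pics/scene0.png')[160:300,140:430]; cv2.imwrite('pics/scenec.png',cv2.resize(a,None,fx=2.7,fy=2.7,interpolation=2))
```

```text
(no output)
```

View pics/scenec.png

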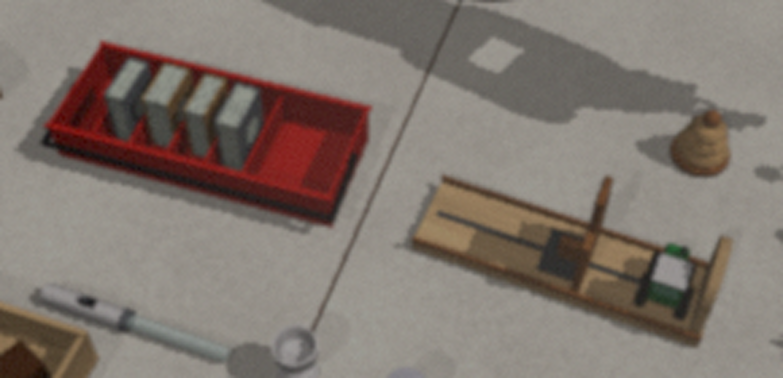

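View pics/topc.png

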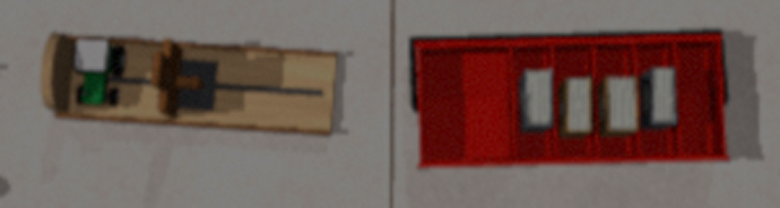

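```bash
cat >> h.py <<'E'
def rect(Q):
    r=cv2.minAreaRect((Q[:,:2]*1000).astype(np.float32)); (c,s,a)=r
    # return centre, size along (x-ish,y-ish), yaw deg of x axis
    w,h=s
    a=(a+45)%90-45 if True else a
    b=cv2.boxPoints(r); 
    t=np.radians(a); ux=np.array([np.cos(t),np.sin(t)]); uy=np.array([-ux[1],ux[0]])
    X=(b-np.array(c))@ux; Y=(b-np.array(c))@uy
    return np.round(c,1),round(float(np.ptp(X)),1),round(float(np.ptp(Y)),1),round(float(a),2)
def box(P,x0,x1,y0,y1,z0,z1):
    with np.errstate(invalid='ignore'):
        m=(P[...,0]>x0)&(P[...,0]<x1)&(P[...,1]>y0)&(P[...,1]<y1)&(P[...,2]>z0)&(P[...,2]<z1)
    return P[m]
E
python3 - <<'E'
from h import *
for n in ['top','scene']:
    d=dict(np.load(f'd_{n}.npz')); P=pts(d)
    print(n)
    Q=box(P,.42,.6,.05,.42,.009,.03); print('rack',len(Q),rect(Q))
    Q=box(P,.42,.6,.20,.32,.045,.16); print('stop',len(Q),rect(Q), Q[:,2].max())
    Q=box(P,.42,.6,.20,.32,.115,.16); print('tab',len(Q),rect(Q), Q.mean(0))
    Q=box(P,.42,.6,.36,.42,.045,.16); print('panel',len(Q),rect(Q))
    Q=box(P,.42,.6,.315,.372,.065,.1); print('roof',len(Q),rect(Q),Q[:,2].mean())
    Q=box(P,.38,.57,-.42,.02,.05,.066); print('caddyrim',len(Q),rect(Q))
    Q=box(P,.42,.54,-.35,-.12,.076,.11)
    lab=np.sort(Q[:,1]); k=np.where(np.diff(lab)>.008)[0]; e=np.r_[-1,lab[k],1]
    for a,b in zip(e[:-1],e[1:]):
        q=Q[(Q[:,1]>a)&(Q[:,1]<=b)]
        if len(q)<15: continue
        z=np.percentile(q[:,2],70); q=q[abs(q[:,2]-z)<.006]; print('book',len(q),rect(q),z.round(4))
E
```

```text
top
rack 2426 (array([512.2, 233.6]), 171.5, 336.6, -0.4)
stop 250 (array([510.4, 267.4]), 88.5, 61.9, 39.4) 0.15420336672796756
tab 79 (array([501.7, 260.6]), 38.6, 12.4, -3.62) [0.5009024  0.25831455 0.14240422]
panel 303 (array([508.3, 379.1]), 87.8, 41.0, -3.48)
roof 153 (array([514.3, 350.3]), 63.5, 38.0, -3.13) 0.07956277404652398
caddyrim 945 (array([ 479.4, -204.2]), 148.8, 365.1, 1.76)
book 180 (array([ 482.7, -306.1]), 63.5, 27.0, -0.46) 0.0913
book 213 (array([ 472.3, -258.8]), 60.2, 33.4, 0.03) 0.0898
book 166 (array([ 471.3, -209.4]), 62.4, 27.1, -0.21) 0.0875
book 189 (array([ 478.5, -165.4]), 62.7, 30.2, -0.01) 0.094
scene
rack 2615 (array([503.1, 233.6]), 106.6, 328.7, -3.2)
stop 191 (array([521.6, 272.7]), 96.2, 68.3, 43.38) 0.1542846139433106
tab 73 (array([505.1, 257.6]), 41.4, 9.9, -3.87) [0.51176644 0.25764522 0.14239648]
panel 248 (array([513.7, 378.3]), 88.1, 36.3, -0.19)
roof 177 (array([517.8, 347.6]), 63.2, 34.8, -3.93) 0.0791283692733736
caddyrim 1104 (array([ 482.2, -207.3]), 152.7, 366.2, 2.22)
book 139 (array([ 486.8, -309. ]), 66.3, 29.4, 0.98) 0.092
book 181 (array([ 475.8, -261.5]), 63.9, 36.4, 0.85) 0.0904
book 151 (array([ 474.1, -212.8]), 64.2, 31.0, -1.88) 0.0882
book 166 (array([ 482.8, -166.8]), 67.4, 31.9, 0.32) 0.0941
```

```bash
python3 - <<'E'
from h import *
for n in ['scene','top','wrist']:
    P=pts(dict(np.load(f'd_{n}.npz')))
    Q=box(P,.0,.45,.45,.85,.03,.3) ; print(n,len(Q), np.histogram(Q[:,2],10,(0,.3))[0])
E
python3 -m handwheel '[{"slide":[0,-1,0],"twist":[0,0,0],"grip":100},{"slide":[0,-1,0],"twist":[0,0,0],"grip":100},{"slide":[0,0,0],"twist":[0,1,0],"grip":100},{"slide":[0,0,0],"twist":[0,1,0],"grip":100},{"slide":[0,0,0],"twist":[0,1,0],"grip":100},{"slide":[0,0,0],"twist":[0,1,0],"grip":100},{"slide":[0,0,0],"twist":[0,1,0],"grip":100},{"slide":[0,0,0],"twist":[0,1,0],"grip":100},{"slide":[0,0,0],"twist":[0,1,0],"grip":100},{"slide":[0,0,0],"twist":[0,1,0],"grip":100},{"slide":[0,0,0],"twist":[0,1,0],"grip":100},{"slide":[0,0,0],"twist":[0,1,0],"grip":100},{"slide":[0,0,0],"twist":[0,1,0],"grip":100},{"slide":[0,0,0],"twist":[0,1,0],"grip":100},{"slide":[0,0,0],"twist":[0,1,0],"grip":100}]'
```

```text
scene 1383 [  0  73  75 108 211 234 235 163  91 193]
top 1058 [  0  56  39  91 174 250 204 159  49  36]
wrist 17561 [    0   160   176   315   712   877  1396   164  2847 10914]
t: 2.02
ee_pos: [0.1696, 0.6016, 0.4644]
tcp_rot: [-0.707, 0.707, -0.024, 0.024]
contact_force: [-0.6, -0.1, 0.4]
opening: 0.0855
```

```bash
python3 -m handwheel '[{"slide":[0.99,0,-0.84],"twist":[0,0,0],"grip":100},{"slide":[0.99,0,-0.84],"twist":[0,0,0],"grip":100},{"slide":[0.99,0,-0.84],"twist":[0,0,0],"grip":100},{"slide":[0.99,0,-0.84],"twist":[0,0,0],"grip":100},{"slide":[0.99,0,-0.84],"twist":[0,0,0],"grip":100},{"slide":[0.99,0,-0.84],"twist":[0,0,0],"grip":100},{"slide":[0.99,0,-0.84],"twist":[0,0,0],"grip":100},{"slide":[0.99,0,-0.84],"twist":[0,0,0],"grip":100},{"slide":[0.99,0,-0.84],"twist":[0,0,0],"grip":100},{"slide":[0.99,0,-0.84],"twist":[0,0,0],"grip":100},{"slide":[0.99,0,-0.84],"twist":[0,0,0],"grip":100},{"slide":[0.99,0,-0.84],"twist":[0,0,0],"grip":100},{"slide":[0,0,0],"twist":[0,0,0],"grip":100}]'
python3 - <<'E'
from h import *
d=shot('wrist','w1.png'); np.savez('d_w1',**d); P=pts(d)
print(read_state()['ee_pos'],d['camera_matrix'][0,0])
Q=box(P,.42,.6,.05,.42,.010,.018); print('floor',len(Q),rect(Q))
Q=box(P,.42,.6,.20,.32,.12,.16); print('tab',len(Q),rect(Q), Q.mean(0),Q[:,2].max())
Q=box(P,.42,.6,.20,.32,.06,.16); print('stop',len(Q),rect(Q))
Q=box(P,.42,.6,.36,.42,.045,.16); print('panel',len(Q),rect(Q))
Q=box(P,.42,.6,.315,.372,.072,.09); print('roof',len(Q),rect(Q),Q[:,2].mean())
E
```

```text
t: 3.65
ee_pos: [0.5069, 0.275, 0.4642]
tcp_rot: [-0.707, 0.707, -0.024, 0.024]
contact_force: [0.3, 0.1, -0.1]
opening: 0.0854
[0.50597651 0.2758364  0.46429421] 295.32320852083893
floor 8638 (array([502.5, 228.1]), 90.4, 315.5, -3.37)
tab 617 (array([504.2, 259.7]), 39.9, 9.6, -3.41) [0.50445535 0.26159657 0.14420049] 0.15336902002071592
stop 1537 (array([504.5, 259.6]), 83.7, 10.4, -2.9)
panel 1865 (array([511.1, 377.8]), 88.4, 38.5, -3.16)
roof 970 (array([517.6, 348.3]), 58.8, 34.6, -2.03) 0.08190317933251816
```

View pics/w1.png

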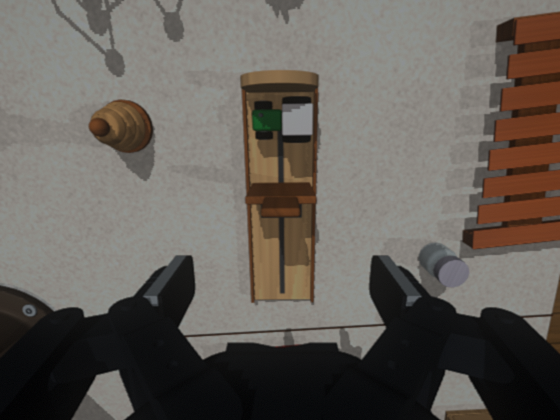

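```bash
python3 -m handwheel '[{"slide":[0,1,-0.1],"twist":[0,0,0],"grip":80},{"slide":[0,1,-0.1],"twist":[0,0,0],"grip":80},{"slide":[0,1,-0.1],"twist":[0,0,0],"grip":80},{"slide":[0,1,-0.1],"twist":[0,0,0],"grip":80},{"slide":[0,1,-0.1],"twist":[0,0,0],"grip":80},{"slide":[0,1,0],"twist":[0,0,0],"grip":80},{"slide":[0,0,0],"twist":[0,0,0],"grip":30},{"slide":[0,0,0],"twist":[0,0,0],"grip":30},{"slide":[0,0,0],"twist":[0,0,0],"grip":30},{"slide":[0,0,0],"twist":[0,0,0],"grip":30},{"slide":[0,0,0],"twist":[0,0,0],"grip":30}]' 30
```

```text
t: 5.08
ee_pos: [0.5043, 0.2617, 0.2853]
tcp_rot: [0.707, -0.707, 0.023, -0.023]
contact_force: [-2.4, 2.2, -0.7]
opening: 0.0396
```

```bash
python3 -m handwheel '[{"slide":[0,0,-0.4],"twist":[0,0,0],"grip":30},{"slide":[0,0,-0.4],"twist":[0,0,0],"grip":30},{"slide":[0,0,-0.4],"twist":[0,0,0],"grip":30},{"slide":[0,0,-0.4],"twist":[0,0,0],"grip":30},{"slide":[0,0,-0.4],"twist":[0,0,0],"grip":30},{"slide":[0,0,-0.4],"twist":[0,0,0],"grip":30},{"slide":[0,0,-0.4],"twist":[0,0,0],"grip":30},{"slide":[0,0,-0.4],"twist":[0,0,0],"grip":30},{"slide":[0,0,-0.3],"twist":[0,0,0],"grip":30},{"slide":[0,0,0],"twist":[0,0,0],"grip":80},{"slide":[0,0,0],"twist":[0,0,0],"grip":80},{"slide":[0,-1,0],"twist":[0,0,0],"grip":80},{"slide":[0,-1,0.5],"twist":[0,0,0],"grip":80},{"slide":[0,-1,1],"twist":[0,0,0],"grip":80},{"slide":[0,0,1],"twist":[0,0,0],"grip":80},{"slide":[0,0,1],"twist":[0,0,0],"grip":80},{"slide":[0,0,1],"twist":[0,0,0],"grip":80},{"slide":[0,0,1],"twist":[0,0,0],"grip":80},{"slide":[0,0,0],"twist":[0,0,0],"grip":80}]'
python3 - <<'E'
from h import *
d=shot('wrist','w2.png'); np.savez('d_w2',**d); P=pts(d)
print(read_state()['ee_pos'])
Q=box(P,.42,.6,.08,.22,.12,.16); print('tab',len(Q),rect(Q), Q.mean(0))
Q=box(P,.42,.6,.315,.372,.074,.09); print('roof',len(Q),rect(Q),Q[:,2].mean())
E
```

```text
t: 7.45
ee_pos: [0.5081, 0.323, 0.3742]
tcp_rot: [-0.707, 0.707, -0.022, 0.022]
contact_force: [-0.2, -0.5, -0.0]
opening: 0.0683
[0.50812495 0.32201485 0.37426647]
tab 0 (array([0., 0.]), 0.0, 0.0, 0.0) [nan nan nan]
roof 1505 (array([529.6, 347.8]), 35.1, 35.2, -3.26) 0.08183714316399256<stdin>:4: RuntimeWarning: Mean of empty slice.
  ret = um.true_divide(
```

View pics/w2.png

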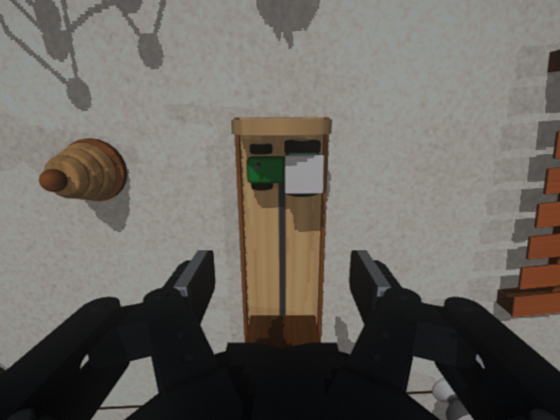

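```bash
python3 -m handwheel '[{"slide":[0.66,0,0.91],"twist":[0,0,0],"grip":75},{"slide":[0,1,0],"twist":[0,0,0],"grip":75},{"slide":[0,1,0],"twist":[0,0,0],"grip":75},{"slide":[0,1,0],"twist":[0,0,0],"grip":75},{"slide":[0,1,0],"twist":[0,0,0],"grip":75},{"slide":[0,0.4,0],"twist":[0,0,0],"grip":75},{"slide":[0,0.4,0],"twist":[0,0,0],"grip":75},{"slide":[0,0,0],"twist":[0,0,0],"grip":25},{"slide":[0,0,0],"twist":[0,0,0],"grip":25},{"slide":[0,0,0],"twist":[0,0,0],"grip":25},{"slide":[0,0,0],"twist":[0,0,0],"grip":25},{"slide":[0,0,0],"twist":[0,0,0],"grip":25}]' 30
python3 - <<'E'
from h import *
d=shot('wrist','w3.png');shot('scene','s3.png')
E
```

```text
t: 9.0
ee_pos: [0.5301, 0.3475, 0.2315]
tcp_rot: [0.707, -0.706, 0.023, -0.023]
contact_force: [-0.4, -0.5, 6.0]
opening: 0.0334
```

View pics/w3.png

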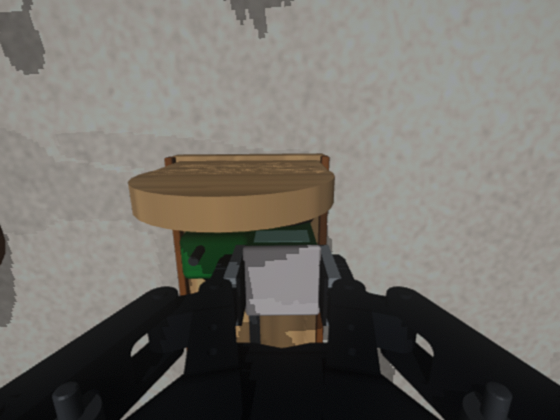

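```bash
python3 -m handwheel '[{"slide":[0,-0.5,0],"twist":[0,0,0],"grip":25},{"slide":[0,-1,0],"twist":[0,0,0],"grip":25},{"slide":[0,-1,0],"twist":[0,0,0],"grip":25},{"slide":[0,-1,0],"twist":[0,0,0],"grip":25},{"slide":[0,-1,0],"twist":[0,0,0],"grip":25},{"slide":[0,-1,0],"twist":[0,0,0],"grip":25},{"slide":[0,-0.7,0],"twist":[0,0,0],"grip":25},{"slide":[0,0,-1],"twist":[0,0,0],"grip":25},{"slide":[0,0,-1],"twist":[0,0,0],"grip":25},{"slide":[0,0,-1],"twist":[0,0,0],"grip":25},{"slide":[0,0,-1],"twist":[0,0,0],"grip":25},{"slide":[0,0,-1],"twist":[0,0,0],"grip":25},{"slide":[0,0,0],"twist":[0,0,0],"grip":25}]'
cat > caddy.py <<'E'
from h import *
import sys
def caddy(n,tag):
    d=shot(n,f'{n}_{tag}.png'); P=pts(d)
    Q=box(P,.36,.6,-.46,.05,.0545,.0665)
    # rim: rows; remove handle by height histogram
    print(n,'z hist',np.histogram(Q[:,2],6)[0],rect(Q))
    Q=box(P,.36,.6,-.46,.05,.001,.0075); print('floor',len(Q),rect(Q))
    Q=box(P,.38,.56,-.40,.0,.076,.11)
    lab=np.sort(Q[:,1]); k=np.where(np.diff(lab)>.006)[0]; e=np.r_[-1,lab[k],1]
    for a,b in zip(e[:-1],e[1:]):
        q=Q[(Q[:,1]>a)&(Q[:,1]<=b)]
        if len(q)<15: continue
        z=np.percentile(q[:,2],70); q=q[abs(q[:,2]-z)<.005]; print('book',len(q),rect(q),z.round(4))
    return P
if __name__=='__main__':
    for n in sys.argv[2:]: caddy(n,sys.argv[1])
E
python3 caddy.py a top scene
```

```text
t: 10.72
ee_pos: [0.5199, 0.1963, 0.4175]
tcp_rot: [0.707, -0.707, 0.024, -0.024]
contact_force: [0.7, 0.7, -0.9]
opening: 0.0335
top z hist [131 183 151 150  90  50] (array([ 479.3, -205.3]), 148.3, 359.3, 1.7)
floor 3771 (array([ 479.5, -205.1]), 238.3, 510.1, 0.21)
book 165 (array([ 482.8, -306.2]), 63.0, 27.5, 0.03) 0.0912
book 199 (array([ 472.4, -258.7]), 60.1, 33.7, -1.36) 0.0893
book 143 (array([ 472.5, -209.3]), 60.4, 26.7, -0.81) 0.0872
book 174 (array([ 478.6, -164.4]), 62.5, 30.2, 2.23) 0.0943
scene z hist [ 98 144 254 231 116  44] (array([ 482.8, -206.6]), 152.4, 362.4, 1.95)
floor 2547 (array([ 480.1, -204.9]), 239.9, 509.8, 0.01)
book 138 (array([ 485.7, -307.9]), 62.8, 29.8, 1.91) 0.092
book 168 (array([ 476.6, -260.9]), 63.7, 35.7, 0.85) 0.0904
book 140 (array([ 474.6, -213.2]), 65.2, 29.2, 1.13) 0.0883
book 164 (array([ 482.3, -166.6]), 67.1, 31.8, -0.02) 0.0943
```

View pics/scene_a.png

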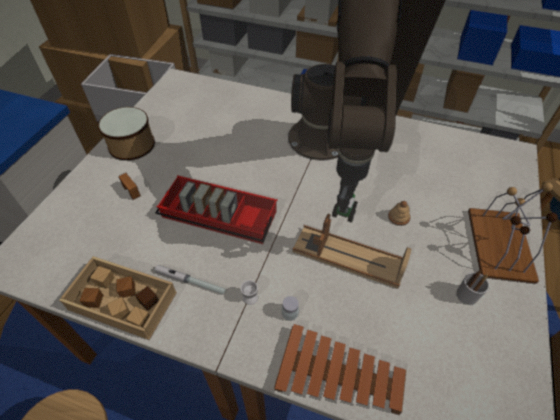

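```bash
python3 -m handwheel '[{"slide":[-0.1,0,-1],"twist":[0,0,0],"grip":25},{"slide":[-0.1,0,-1],"twist":[0,0,0],"grip":25},{"slide":[-0.1,0,-1],"twist":[0,0,0],"grip":25},{"slide":[-0.1,0,-1],"twist":[0,0,0],"grip":25},{"slide":[-0.1,0,-1],"twist":[0,0,0],"grip":25},{"slide":[-0.1,0,-1],"twist":[0,0,0],"grip":25},{"slide":[0,0,-1],"twist":[0,-0.8,0],"grip":25},{"slide":[0,0,-1],"twist":[0,0,0],"grip":25},{"slide":[0,0,-1],"twist":[0,0,0],"grip":25},{"slide":[0,0,-0.45],"twist":[0,0,0],"grip":25},{"slide":[0,1,0],"twist":[0,0,0],"grip":25},{"slide":[0,1,0],"twist":[0,0,0],"grip":25},{"slide":[0,1,0],"twist":[0,0,0],"grip":25},{"slide":[0,1,0],"twist":[0,0,0],"grip":25},{"slide":[0,0,0],"twist":[0,0,0],"grip":25}]'
python3 - <<'E'
from h import *
d=shot('scene','s4.png')
cv2.imwrite('pics/s4c.png',cv2.resize(d['image'][150:260,140:330,::-1],None,fx=4,fy=4))
E
```

```text
t: 12.7
ee_pos: [0.4899, -0.0834, 0.2954]
tcp_rot: [0.708, -0.707, -0.006, 0.008]
contact_force: [-0.4, -0.5, -1.1]
opening: 0.0334
```

View pics/s4c.png

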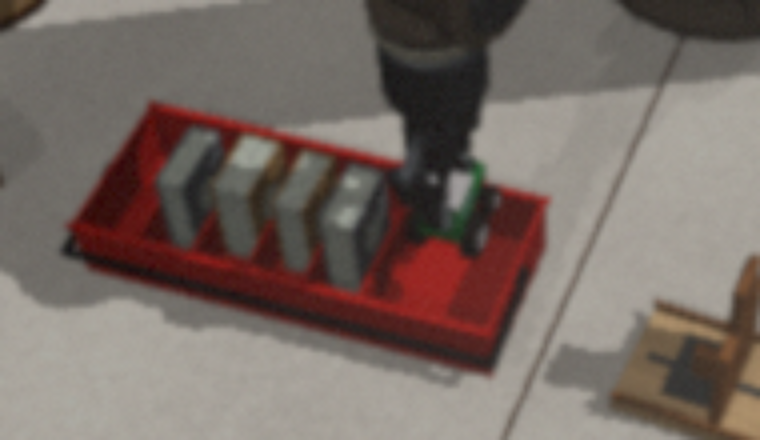

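```bash
python3 -m handwheel '[{"slide":[-0.2,0.9,-0.05],"twist":[0,0,0],"grip":25},{"slide":[0,0.9,0],"twist":[0,0,0],"grip":25},{"slide":[0,0.4,0],"twist":[0,0,0],"grip":25},{"slide":[0,0.17,0],"twist":[0,0,0],"grip":25},{"slide":[0,0,0],"twist":[0,0,0],"grip":25}]'
```

```text
t: 13.38
ee_pos: [0.4841, -0.0857, 0.2262]
tcp_rot: [-0.707, 0.707, 0.007, -0.006]
contact_force: [0.2, 0.3, -1.2]
opening: 0.0334
```

Not yet touching; lower 3 mm more, release gently, retreat.

```bash
python3 -m handwheel '[{"slide":[0,0.1,0],"twist":[0,0,0],"grip":25},{"slide":[0,0.05,0],"twist":[0,0,0],"grip":25},{"slide":[0,0,0],"twist":[0,0,0],"grip":45},{"slide":[0,0,0],"twist":[0,0,0],"grip":55},{"slide":[0,0,0],"twist":[0,0,0],"grip":55},{"slide":[0,-0.5,0],"twist":[0,0,0],"grip":55},{"slide":[0,-1,0],"twist":[0,0,0],"grip":55},{"slide":[0,-1,0],"twist":[0,0,0],"grip":55},{"slide":[0,-1,-0.6],"twist":[0,0,0],"grip":100},{"slide":[0,-1,-1],"twist":[0,0,0],"grip":100},{"slide":[0,-1,-1],"twist":[0,0,0],"grip":100},{"slide":[0,0,0],"twist":[0,0,0],"grip":100}]'
cp caddy.py c2.py
python3 - <<'E'
from caddy import *
P=caddy('wrist','b'); print(read_state()['ee_pos'])
Q=box(P,.42,.56,-.14,-.02,.062,.09); print('roof',len(Q),rect(Q),Q[:,2].mean())
E
```

```text
t: 14.88
ee_pos: [0.4851, -0.165, 0.3889]
tcp_rot: [-0.706, 0.708, 0.007, -0.004]
contact_force: [-0.5, -0.1, -0.4]
opening: 0.0854
wrist z hist [ 455  435 2030 3682  169  170] (array([ 481.1, -193.1]), 148.5, 337.6, 1.72)
floor 22193 (array([ 480. , -198.6]), 240.0, 458.3, -0.0)
book 1398 (array([ 484.8, -307.2]), 64.2, 26.6, 0.36) 0.092
book 1853 (array([ 475. , -260.3]), 61.4, 34.7, 0.21) 0.09
book 1707 (array([ 473.7, -211.8]), 61.5, 28.8, 0.4) 0.0881
book 2186 (array([ 480.9, -166.3]), 63.5, 30.4, 1.01) 0.094
[ 0.48484285 -0.1640812   0.38733125]
roof 1606 (array([493.6, -86.5]), 117.2, 114.1, 3.75) 0.0713184821430071
```

View pics/wrist_b.png

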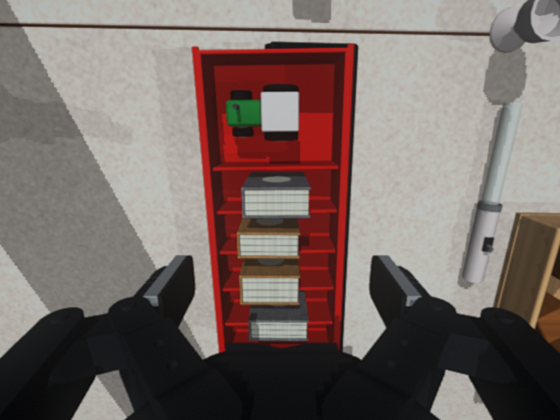

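```bash
python3 -m handwheel '[{"slide":[-0.13,1,-0.08],"twist":[0,0,0],"grip":92},{"slide":[0,1,0],"twist":[0,0,0],"grip":92},{"slide":[0,1,0],"twist":[0,0,0],"grip":92},{"slide":[0,1,0],"twist":[0,0,0],"grip":92},{"slide":[0,0.9,0],"twist":[0,0,0],"grip":92},{"slide":[0,0.6,0],"twist":[0,0,0],"grip":92},{"slide":[0,0,0],"twist":[0,0,0],"grip":60},{"slide":[0,0,0],"twist":[0,0,0],"grip":60},{"slide":[0,0,0],"twist":[0,0,0],"grip":60},{"slide":[0,0,0],"twist":[0,0,0],"grip":60}]' 45
python3 - <<'E'
from h import *
d=shot('wrist','w5.png')
E
```

```text
t: 16.18
ee_pos: [0.4814, -0.1662, 0.2216]
tcp_rot: [-0.707, 0.707, 0.007, -0.006]
contact_force: [-0.6, -0.7, -1.6]
opening: 0.0634
```

View pics/w5.png

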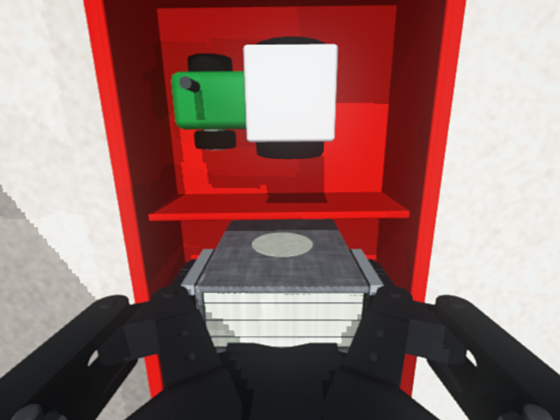

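```bash
python3 -m handwheel '[{"slide":[0,-0.5,0],"twist":[0,0,0],"grip":60},{"slide":[0,-1,0],"twist":[0,0,0],"grip":60},{"slide":[0,-1,0],"twist":[0,0,0],"grip":60},{"slide":[0,-1,0],"twist":[0,0,0],"grip":60},{"slide":[0,-1,0],"twist":[0,0.73,0],"grip":60},{"slide":[0,-1,0],"twist":[0,0,0],"grip":60},{"slide":[0,-0.3,0],"twist":[0,0,0],"grip":60},{"slide":[0,0,1],"twist":[0,0,0],"grip":60},{"slide":[0,0,1],"twist":[0,0,0],"grip":60},{"slide":[0,0,1],"twist":[0,0,0],"grip":60},{"slide":[0,0,1],"twist":[0,0,0],"grip":60},{"slide":[0,0,1],"twist":[0,0,0],"grip":60},{"slide":[0,0,1],"twist":[0,0,0],"grip":60},{"slide":[0,0,1],"twist":[0,0,0],"grip":60},{"slide":[0,0,1],"twist":[0,0,0],"grip":60},{"slide":[0,0,0],"twist":[0,0,0],"grip":60}]'
```

```text
t: 18.23
ee_pos: [0.4951, 0.0747, 0.3946]
tcp_rot: [0.707, -0.707, 0.02, -0.019]
contact_force: [-0.3, -0.0, -1.1]
opening: 0.0637
```

```bash
python3 -m handwheel '[{"slide":[0,0,1],"twist":[0,0,0],"grip":60},{"slide":[0,0,1],"twist":[0,0,0],"grip":60},{"slide":[0,0,1],"twist":[0,0,0],"grip":60},{"slide":[0,0,1],"twist":[0,0,0],"grip":60},{"slide":[0,0,1],"twist":[0,0,0],"grip":60},{"slide":[0,0,1],"twist":[0,0,0],"grip":60},{"slide":[0,0,1],"twist":[0,0,0],"grip":60},{"slide":[0,0,1],"twist":[0,0,0],"grip":60},{"slide":[0,0,1],"twist":[0,0,0],"grip":60},{"slide":[0,0,0.5],"twist":[0,0,0],"grip":60},{"slide":[0,0,0],"twist":[0,0,0],"grip":60}]'
cat > rk.py <<'E'
from h import *
from scipy.spatial.transform import Rotation as R
import sys
d=shot('wrist',sys.argv[1]); P=pts(d)
s=read_state(); M=R.from_quat(s['tcp_rot'],scalar_first=True).as_matrix()
print('tcp',s['ee_pos'].round(4),'yaw',np.degrees(np.arctan2(M[1,0],M[0,0])).round(2))
if len(sys.argv)>2:
    T=np.array([float(a) for a in sys.argv[2:5]]); print('slide units',((T-s['ee_pos'])@M/.03).round(2))
Q=box(P,.42,.6,.36,.42,.06,.125); print('panel',len(Q),rect(Q))
E
python3 rk.py w6.png .5108 .3675 .236
```

```text
t: 19.6
ee_pos: [0.512, 0.3578, 0.3946]
tcp_rot: [-0.707, 0.707, -0.02, 0.02]
contact_force: [0.1, -0.4, -1.3]
opening: 0.0634
tcp [0.512  0.3572 0.3948] yaw -3.31
slide units [-0.06  5.29  0.34]
panel 1691 (array([511.6, 391.1]), 88.4, 12.2, -3.34)
```

View pics/w6.png

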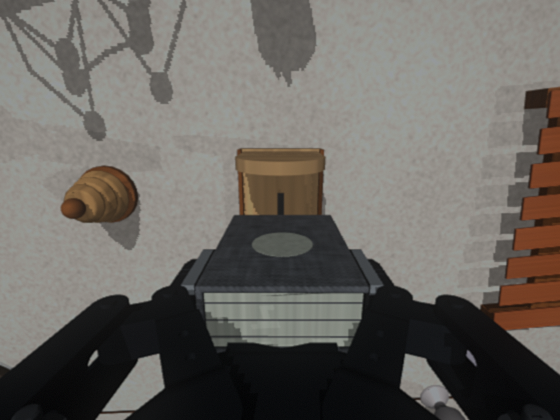

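```bash
python3 -m handwheel '[{"slide":[-0.06,0.9,0.34],"twist":[0,0,0],"grip":60},{"slide":[0,1,0],"twist":[0,0,0],"grip":60},{"slide":[0,1,0],"twist":[0,0,0],"grip":60},{"slide":[0,1,0],"twist":[0,0,0],"grip":60},{"slide":[0,0.9,0],"twist":[0,0,0],"grip":60},{"slide":[0,0.4,0],"twist":[0,0,0],"grip":60},{"slide":[0,0.1,0],"twist":[0,0,0],"grip":60},{"slide":[0,0.05,0],"twist":[0,0,0],"grip":60},{"slide":[0,0,0],"twist":[0,0,0],"grip":60}]'
```

```text
t: 20.78
ee_pos: [0.5108, 0.3682, 0.2354]
tcp_rot: [0.707, -0.707, 0.02, -0.021]
contact_force: [-0.1, 0.7, -1.5]
opening: 0.0638
```

```bash
python3 -m handwheel '[{"slide":[0,0.08,0],"twist":[0,0,0],"grip":60},{"slide":[0,0.05,0],"twist":[0,0,0],"grip":60},{"slide":[0,0,0],"twist":[0,0,0],"grip":60}]'; python3 rk.py w7.png
```

```text
t: 21.15
ee_pos: [0.5106, 0.3682, 0.2306]
tcp_rot: [0.707, -0.707, 0.021, -0.02]
contact_force: [-0.2, 0.2, -1.7]
opening: 0.0638
tcp [0.5107 0.3682 0.2307] yaw -3.32
panel 33193 (array([511. , 379.9]), 130.2, 40.0, -0.12)
```

View pics/w7.png

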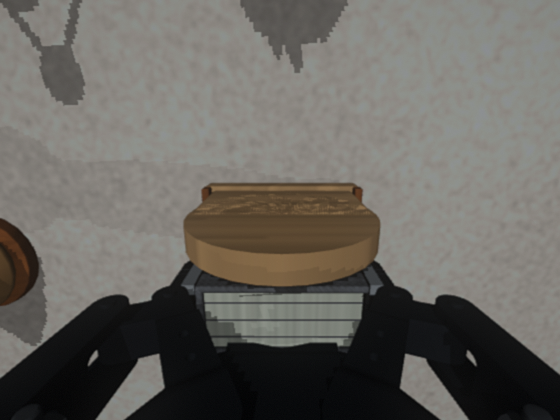

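```bash
python3 -m handwheel '[{"slide":[0,0.05,0],"twist":[0,0,0],"grip":60},{"slide":[0,0,0],"twist":[0,0,0],"grip":60}]';python3 -m handwheel '[{"slide":[0,0.03,0],"twist":[0,0,0],"grip":60},{"slide":[0,0,0],"twist":[0,0,0],"grip":60}]'
```

```text
t: 21.45
ee_pos: [0.5107, 0.3682, 0.2298]
tcp_rot: [0.707, -0.707, 0.02, -0.021]
contact_force: [-0.8, 0.5, 3.9]
opening: 0.0637
t: 21.7
ee_pos: [0.5107, 0.3682, 0.2297]
tcp_rot: [0.707, -0.707, 0.02, -0.021]
contact_force: [-3.3, -2.2, 14.0]
opening: 0.0635
```

```bash
python3 -m handwheel '[{"slide":[0,0,0],"twist":[0,0,0],"grip":75},{"slide":[0,0,0],"twist":[0,0,0],"grip":95},{"slide":[0,0,0],"twist":[0,0,0],"grip":95},{"slide":[0,-0.5,0],"twist":[0,0,0],"grip":95},{"slide":[0,-1,0],"twist":[0,0,0],"grip":95},{"slide":[0,-1,0],"twist":[0,0,0],"grip":95},{"slide":[0,-1,-0.5],"twist":[0,0,0],"grip":95},{"slide":[0,-1,-1],"twist":[0,0,0],"grip":95},{"slide":[0,-0.5,-1],"twist":[0,0,0],"grip":95},{"slide":[0,0,-0.5],"twist":[0,0,0],"grip":95},{"slide":[0,0,0],"twist":[0,0,0],"grip":95}]'; python3 rk.py w8.png
cat > row.py <<'E'
from h import *
import sys
d=get_image('wrist'); P=pts(d)
# in rack frame
c=np.array([.5119,.3855]); t=np.radians(-3.4); ux=np.array([np.cos(t),np.sin(t)]);uy=np.array([-ux[1],ux[0]])
Q=box(P,.4,.62,.05,.44,.08,.14).copy(); r=(Q[:,:2]-c); Q[:,0]=r@ux; Q[:,1]=r@uy
Q=Q[(Q[:,1]<-.001)&(Q[:,1]>-.235)&(abs(Q[:,0])<.05)]
h,e=np.histogram(Q[:,1],np.arange(-.24,.002,.004)); print('top pts',[(round(float(a)*1000),int(b)) for a,b in zip(e,h) if b])
Q=Q[Q[:,2]>.092]; y=np.sort(Q[:,1]); k=np.where(np.diff(y)>.0025)[0]; e=np.r_[-1,y[k],1]
for a,b in zip(e[:-1],e[1:]):
    q=Q[(Q[:,1]>a)&(Q[:,1]<=b)]
    if len(q)>30: print(len(q),rect(q),'z',q[:,2].max().round(4),'yrange',np.percentile(q[:,1],[1,99]).round(4))
E
python3 row.py
```

```text
t: 23.08
ee_pos: [0.5054, 0.2778, 0.3783]
tcp_rot: [0.707, -0.707, 0.021, -0.021]
contact_force: [0.4, 1.1, 0.6]
opening: 0.0814
tcp [0.5055 0.2785 0.3779] yaw -3.36
panel 4742 (array([511.2, 378.1]), 88.9, 38.4, -2.82)
top pts [(-236, 109), (-232, 1913), (-228, 65), (-36, 241), (-32, 391), (-28, 405), (-24, 464), (-20, 397), (-16, 476), (-12, 410), (-8, 481)]
1498 (array([-2.00e-01, -2.31e+02]), 83.6, 7.8, -0.13) z 0.1293 yrange [-0.2344 -0.2278]
3265 (array([  0.1, -19. ]), 63.6, 29.5, 0.02) z 0.1069 yrange [-0.0337 -0.0045]
```

View pics/w8.png

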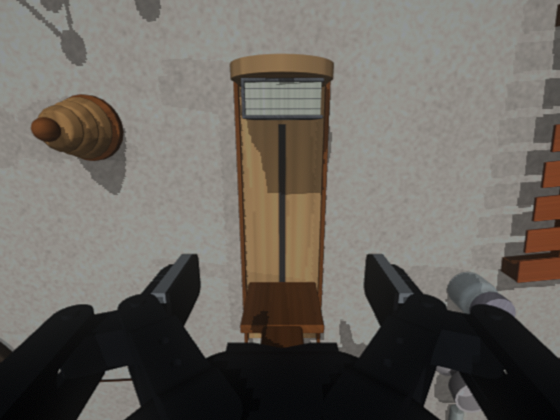

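```bash
python3 -m handwheel '[{"slide":[0,0,-1],"twist":[0,0,0],"grip":92},{"slide":[0,0,-1],"twist":[0,0,0],"grip":92},{"slide":[0,0,-1],"twist":[0,0,0],"grip":92},{"slide":[0,0,-1],"twist":[0,0,0],"grip":92},{"slide":[0,0,-1],"twist":[0,0,0],"grip":92},{"slide":[0,0,-1],"twist":[0,0,0],"grip":92},{"slide":[0,0,-1],"twist":[0,0,0],"grip":92},{"slide":[0,0,-1],"twist":[0,0,0],"grip":92},{"slide":[0,0,-1],"twist":[0,0,0],"grip":92},{"slide":[0,0,-1],"twist":[0,0,0],"grip":92},{"slide":[0,0,-1],"twist":[0,0,0],"grip":92},{"slide":[0,0,-1],"twist":[0,0,0],"grip":92},{"slide":[0,0,-1],"twist":[0,0,0],"grip":92},{"slide":[0,0,-1],"twist":[0,0,0],"grip":92},{"slide":[0,0,-1],"twist":[0,-0.65,0],"grip":92},{"slide":[0,0,0],"twist":[0,0,0],"grip":92}]'
cat > bk.py <<'E'
from caddy import *
from scipy.spatial.transform import Rotation as R
P=caddy('wrist',sys.argv[1])
s=read_state(); M=R.from_quat(s['tcp_rot'],scalar_first=True).as_matrix()
print('tcp',s['ee_pos'].round(4),'yaw',np.degrees(np.arctan2(M[1,0],M[0,0])).round(2))
E
python3 bk.py c
```

```text
t: 25.18
ee_pos: [0.4799, -0.1718, 0.3775]
tcp_rot: [0.707, -0.707, -0.003, 0.003]
contact_force: [0.2, -0.0, 1.0]
opening: 0.0785
wrist z hist [ 469  455 2189 3975  168  123] (array([ 481.1, -193.8]), 148.6, 338.1, 1.75)
floor 24402 (array([ 480. , -200.5]), 240.0, 441.0, 0.0)
book 1483 (array([ 484.9, -307.2]), 63.9, 26.6, -0.05) 0.0919
book 2027 (array([ 475.3, -260.3]), 61.8, 35.1, 0.65) 0.09
book 1842 (array([ 473.7, -211.3]), 62.0, 28.0, 0.55) 0.088
tcp [ 0.4798 -0.171   0.3776] yaw 0.49
```

View pics/wrist_c.png

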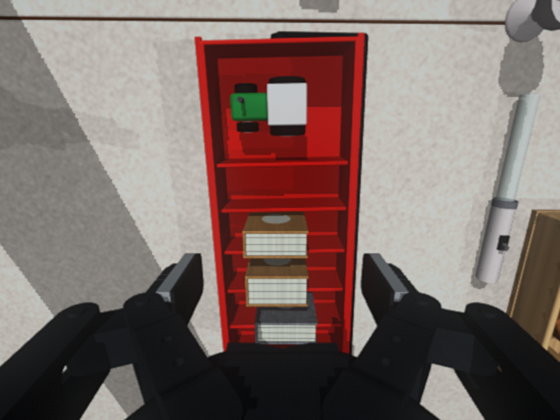

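```bash
python3 -m handwheel '[{"slide":[-0.2,0.5,-0.9],"twist":[0,0,0],"grip":90},{"slide":[0,0.9,-0.45],"twist":[0,0,0],"grip":90},{"slide":[0,1,0],"twist":[0,0,0],"grip":90},{"slide":[0,1,0],"twist":[0,0,0],"grip":90},{"slide":[0,1,0],"twist":[0,0,0],"grip":90},{"slide":[0,0.7,0],"twist":[0,0,0],"grip":90},{"slide":[0,0.3,0],"twist":[0,0,0],"grip":90},{"slide":[0,0,0],"twist":[0,0,0],"grip":60},{"slide":[0,0,0],"twist":[0,0,0],"grip":60},{"slide":[0,0,0],"twist":[0,0,0],"grip":60},{"slide":[0,0,0],"twist":[0,0,0],"grip":60}]' 45
```

```text
t: 26.6
ee_pos: [0.4738, -0.2115, 0.2167]
tcp_rot: [-0.707, 0.707, 0.004, -0.003]
contact_force: [0.5, -0.3, -0.9]
opening: 0.0617
```

```bash
python3 -m handwheel '[{"slide":[0,-0.5,0],"twist":[0,0,0],"grip":60},{"slide":[0,-1,0],"twist":[0,0,0],"grip":60},{"slide":[0,-1,0],"twist":[0,0,0],"grip":60},{"slide":[0,-1,0],"twist":[0,0,0],"grip":60},{"slide":[0,-1,0],"twist":[0,0.63,0],"grip":60},{"slide":[0,-1,0],"twist":[0,0,0],"grip":60},{"slide":[0,-0.4,0],"twist":[0,0,0],"grip":60},{"slide":[0,0,1],"twist":[0,0,0],"grip":60},{"slide":[0,0,1],"twist":[0,0,0],"grip":60},{"slide":[0,0,1],"twist":[0,0,0],"grip":60},{"slide":[0,0,1],"twist":[0,0,0],"grip":60},{"slide":[0,0,1],"twist":[0,0,0],"grip":60},{"slide":[0,0,1],"twist":[0,0,0],"grip":60},{"slide":[0,0,1],"twist":[0,0,0],"grip":60},{"slide":[0,0,1],"twist":[0,0,0],"grip":60},{"slide":[0,0,1],"twist":[0,0,0],"grip":60},{"slide":[0,0,1],"twist":[0,0,0],"grip":60}]'
python3 -m handwheel '[{"slide":[0,0,1],"twist":[0,0,0],"grip":60},{"slide":[0,0,1],"twist":[0,0,0],"grip":60},{"slide":[0,0,1],"twist":[0,0,0],"grip":60},{"slide":[0,0,1],"twist":[0,0,0],"grip":60},{"slide":[0,0,1],"twist":[0,0,0],"grip":60},{"slide":[0,0,1],"twist":[0,0,0],"grip":60},{"slide":[0,0,1],"twist":[0,0,0],"grip":60},{"slide":[0,0,1],"twist":[0,0,0],"grip":60},{"slide":[0,0,0],"twist":[0,0,0],"grip":60}]'
python3 rk.py w9.png .5089 .3346 .2275
```

```text
t: 28.72
ee_pos: [0.4903, 0.089, 0.3931]
tcp_rot: [0.707, -0.707, 0.02, -0.02]
contact_force: [0.5, -0.1, -1.4]
opening: 0.0617
t: 29.85
ee_pos: [0.5036, 0.329, 0.3927]
tcp_rot: [-0.707, 0.707, -0.019, 0.019]
contact_force: [-0.1, 0.8, -1.8]
opening: 0.0618
tcp [0.5036 0.328  0.3927] yaw -3.13
slide units [0.17 5.51 0.23]
panel 3356 (array([511.5, 377.8]), 86.8, 38.1, -2.65)
```

View pics/w9.png

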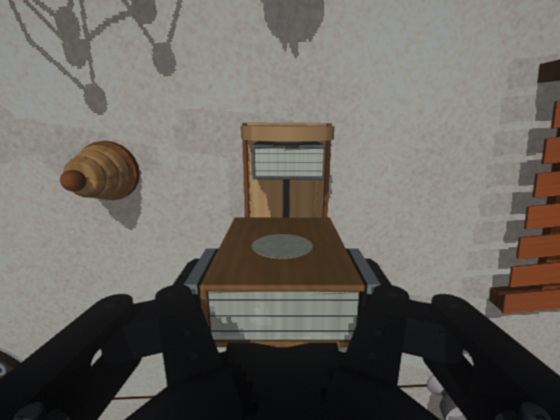

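```bash
python3 -m handwheel '[{"slide":[0.17,0.5,0.22],"twist":[0,0.04,0],"grip":60},{"slide":[0,1,0],"twist":[0,0,0],"grip":60},{"slide":[0,1,0],"twist":[0,0,0],"grip":60},{"slide":[0,1,0],"twist":[0,0,0],"grip":60},{"slide":[0,1,0],"twist":[0,0,0],"grip":60},{"slide":[0,0.7,0],"twist":[0,0,0],"grip":60},{"slide":[0,0.3,0],"twist":[0,0,0],"grip":60},{"slide":[0,0,0],"twist":[0,0,0],"grip":60}]'
python3 -m handwheel '[{"slide":[0,0.05,0],"twist":[0,0,0],"grip":60},{"slide":[0,0,0],"twist":[0,0,0],"grip":60}]'
```

```text
t: 30.9
ee_pos: [0.5096, 0.3337, 0.2279]
tcp_rot: [-0.707, 0.707, -0.022, 0.021]
contact_force: [-0.6, 0.1, -1.4]
opening: 0.0616
t: 31.15
ee_pos: [0.5095, 0.334, 0.2273]
tcp_rot: [0.707, -0.707, 0.021, -0.022]
contact_force: [0.3, 0.1, -1.9]
opening: 0.0616
```

```bash
python3 -m handwheel '[{"slide":[0,0.05,0],"twist":[0,0,0],"grip":60},{"slide":[0,0,0],"twist":[0,0,0],"grip":60}]'
python3 -m handwheel '[{"slide":[0,0.04,0],"twist":[0,0,0],"grip":60},{"slide":[0,0,0],"twist":[0,0,0],"grip":60}]'
```

```text
t: 31.4
ee_pos: [0.5095, 0.334, 0.226]
tcp_rot: [0.707, -0.707, 0.021, -0.022]
contact_force: [0.2, 0.1, 4.3]
opening: 0.0617
t: 31.65
ee_pos: [0.5094, 0.3341, 0.226]
tcp_rot: [0.707, -0.707, 0.021, -0.022]
contact_force: [-3.8, -2.0, 18.2]
opening: 0.0616
```

```bash
python3 -m handwheel '[{"slide":[0,0,0],"twist":[0,0,0],"grip":75},{"slide":[0,0,0],"twist":[0,0,0],"grip":95},{"slide":[0,0,0],"twist":[0,0,0],"grip":95},{"slide":[0,-0.5,0],"twist":[0,0,0],"grip":95},{"slide":[0,-1,0],"twist":[0,0,0],"grip":95},{"slide":[0,-1,0],"twist":[0,0,0],"grip":95},{"slide":[0,-1,-0.5],"twist":[0,0,0],"grip":95},{"slide":[0,-1,-1],"twist":[0,0,0],"grip":95},{"slide":[0,-0.7,-0.5],"twist":[0,0,0],"grip":95},{"slide":[0,0,0],"twist":[0,0,0],"grip":95}]'; python3 rk.py w10.png; python3 row.py
```

```text
t: 32.9
ee_pos: [0.5058, 0.2734, 0.3824]
tcp_rot: [0.707, -0.706, 0.02, -0.023]
contact_force: [-0.6, 0.4, -0.1]
opening: 0.0809
tcp [0.5057 0.2739 0.3811] yaw -3.49
panel 4651 (array([510.9, 378.1]), 89.3, 38.4, -3.14)
top pts [(-236, 109), (-232, 2129), (-228, 50), (-68, 217), (-64, 355), (-60, 355), (-56, 357), (-52, 358), (-48, 362), (-44, 367), (-40, 75), (-36, 234), (-32, 452), (-28, 412), (-24, 394), (-20, 469), (-16, 398), (-12, 472), (-8, 455), (-4, 21)]
1722 (array([-2.000e-01, -2.311e+02]), 83.4, 7.6, -0.0) z 0.137 yrange [-0.2345 -0.2278]
2446 (array([  0.9, -52.9]), 62.0, 26.9, -0.07) z 0.1011 yrange [-0.0662 -0.0394]
3306 (array([ -0. , -18.9]), 63.5, 30.2, 0.06) z 0.1068 yrange [-0.0339 -0.0041]
```

View pics/w10.png

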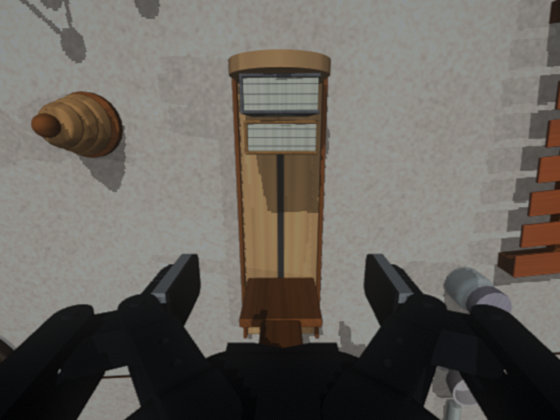

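```bash
python3 -m handwheel '[{"slide":[0,0,-1],"twist":[0,0,0],"grip":92},{"slide":[0,0,-1],"twist":[0,0,0],"grip":92},{"slide":[0,0,-1],"twist":[0,0,0],"grip":92},{"slide":[0,0,-1],"twist":[0,0,0],"grip":92},{"slide":[0,0,-1],"twist":[0,0,0],"grip":92},{"slide":[0,0,-1],"twist":[0,0,0],"grip":92},{"slide":[0,0,-1],"twist":[0,0,0],"grip":92},{"slide":[0,0,-1],"twist":[0,0,0],"grip":92},{"slide":[0,0,-1],"twist":[0,0,0],"grip":92},{"slide":[0,0,-1],"twist":[0,0,0],"grip":92},{"slide":[0,0,-1],"twist":[0,0,0],"grip":92},{"slide":[0,0,-1],"twist":[0,0,0],"grip":92},{"slide":[0,0,-1],"twist":[0,0,0],"grip":92},{"slide":[0,0,-1],"twist":[0,0,0],"grip":92},{"slide":[0,0,-1],"twist":[0,0,0],"grip":92},{"slide":[0,0,-1],"twist":[0,-0.65,0],"grip":92},{"slide":[0,0,0],"twist":[0,0,0],"grip":92}]'
python3 bk.py d
```

```text
t: 35.12
ee_pos: [0.4772, -0.2061, 0.379]
tcp_rot: [0.707, -0.707, -0.002, 0.003]
contact_force: [-0.4, 0.6, 0.4]
opening: 0.0785
wrist z hist [ 602  594 2278 4158  174  109] (array([ 481.6, -210.8]), 148.5, 355.2, 1.64)
floor 25865 (array([ 480. , -234.9]), 240.0, 442.2, 0.0)
book 1620 (array([ 484.8, -307.4]), 63.7, 27.1, -0.23) 0.092
book 2162 (array([ 475.4, -260.8]), 61.9, 35.0, 0.75) 0.09
tcp [ 0.4772 -0.2051  0.3791] yaw 0.36
```

View pics/wrist_d.png

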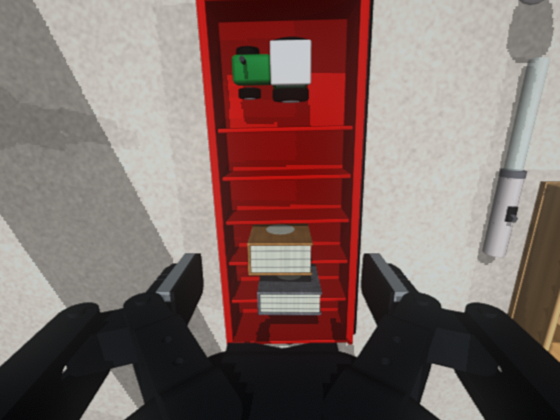

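```bash
python3 -m handwheel '[{"slide":[-0.05,0.5,-0.92],"twist":[0,0,0],"grip":90},{"slide":[0,0.87,-0.92],"twist":[0,0,0],"grip":90},{"slide":[0,1,0],"twist":[0,0,0],"grip":90},{"slide":[0,1,0],"twist":[0,0,0],"grip":90},{"slide":[0,1,0],"twist":[0,0,0],"grip":90},{"slide":[0,0.7,0],"twist":[0,0,0],"grip":90},{"slide":[0,0.3,0],"twist":[0,0,0],"grip":90},{"slide":[0,0,0],"twist":[0,0,0],"grip":60},{"slide":[0,0,0],"twist":[0,0,0],"grip":60},{"slide":[0,0,0],"twist":[0,0,0],"grip":60},{"slide":[0,0,0],"twist":[0,0,0],"grip":60}]' 45
```

```text
t: 36.55
ee_pos: [0.4759, -0.2602, 0.2194]
tcp_rot: [-0.707, 0.707, 0.003, -0.003]
contact_force: [-0.1, -0.3, -1.9]
opening: 0.0617
```

```bash
python3 -m handwheel '[{"slide":[0,-0.5,0],"twist":[0,0,0],"grip":60},{"slide":[0,-1,0],"twist":[0,0,0],"grip":60},{"slide":[0,-1,0],"twist":[0,0,0],"grip":60},{"slide":[0,-1,0],"twist":[0,0,0],"grip":60},{"slide":[0,-1,0],"twist":[0,0.63,0],"grip":60},{"slide":[0,-1,0],"twist":[0,0,0],"grip":60},{"slide":[0,-0.4,0],"twist":[0,0,0],"grip":60},{"slide":[0,0,1],"twist":[0,0,0],"grip":60},{"slide":[0,0,1],"twist":[0,0,0],"grip":60},{"slide":[0,0,1],"twist":[0,0,0],"grip":60},{"slide":[0,0,1],"twist":[0,0,0],"grip":60},{"slide":[0,0,1],"twist":[0,0,0],"grip":60},{"slide":[0,0,1],"twist":[0,0,0],"grip":60},{"slide":[0,0,1],"twist":[0,0,0],"grip":60},{"slide":[0,0,1],"twist":[0,0,0],"grip":60},{"slide":[0,0,1],"twist":[0,0,0],"grip":60},{"slide":[0,0,1],"twist":[0,0,0],"grip":60}]'
python3 -m handwheel '[{"slide":[0,0,1],"twist":[0,0,0],"grip":60},{"slide":[0,0,1],"twist":[0,0,0],"grip":60},{"slide":[0,0,1],"twist":[0,0,0],"grip":60},{"slide":[0,0,1],"twist":[0,0,0],"grip":60},{"slide":[0,0,1],"twist":[0,0,0],"grip":60},{"slide":[0,0,1],"twist":[0,0,0],"grip":60},{"slide":[0,0,1],"twist":[0,0,0],"grip":60},{"slide":[0,0,1],"twist":[0,0,0],"grip":60},{"slide":[0,0,0],"twist":[0,0,0],"grip":60}]'
python3 rk.py w11.png .5064 .2987 .2310
```

```text
t: 38.67
ee_pos: [0.4931, 0.0402, 0.3958]
tcp_rot: [0.707, -0.707, 0.021, -0.02]
contact_force: [-0.2, -0.2, -2.0]
opening: 0.0613
t: 39.8
ee_pos: [0.5069, 0.2802, 0.3955]
tcp_rot: [-0.707, 0.707, -0.02, 0.019]
contact_force: [0.7, -0.8, -2.2]
opening: 0.0615
tcp [0.5069 0.2793 0.3955] yaw -3.24
slide units [-0.05  5.48  0.65]
panel 4064 (array([511.1, 377.8]), 89.7, 38.6, -3.39)
```

View pics/w11.png

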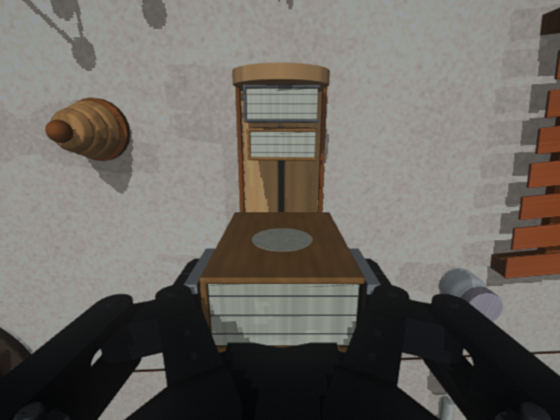

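```bash
python3 -m handwheel '[{"slide":[-0.05,0.5,0.64],"twist":[0,0,0],"grip":60},{"slide":[0,1,0],"twist":[0,0,0],"grip":60},{"slide":[0,1,0],"twist":[0,0,0],"grip":60},{"slide":[0,1,0],"twist":[0,0,0],"grip":60},{"slide":[0,1,0],"twist":[0,0,0],"grip":60},{"slide":[0,0.7,0],"twist":[0,0,0],"grip":60},{"slide":[0,0.3,0],"twist":[0,0,0],"grip":60},{"slide":[0,0.03,0],"twist":[0,0,0],"grip":60},{"slide":[0,0,0],"twist":[0,0,0],"grip":60}]'
python3 -m handwheel '[{"slide":[0,0.04,0],"twist":[0,0,0],"grip":60},{"slide":[0,0,0],"twist":[0,0,0],"grip":60}]'
```

```text
t: 40.98
ee_pos: [0.507, 0.2982, 0.2306]
tcp_rot: [0.707, -0.707, 0.02, -0.021]
contact_force: [-0.6, -0.1, -1.8]
opening: 0.0613
t: 41.22
ee_pos: [0.5068, 0.2981, 0.2293]
tcp_rot: [0.707, -0.707, 0.02, -0.021]
contact_force: [0.1, -0.1, -2.2]
opening: 0.0613
```

```bash
python3 -m handwheel '[{"slide":[0,0.04,0],"twist":[0,0,0],"grip":60},{"slide":[0,0,0],"twist":[0,0,0],"grip":60}]'
```

```text
t: 41.48
ee_pos: [0.5068, 0.2981, 0.2286]
tcp_rot: [0.707, -0.707, 0.02, -0.021]
contact_force: [-3.0, -1.9, 7.3]
opening: 0.0617
```

Contact with the rack floor. Release, rise, look, and fetch the last book.

```bash
python3 -m handwheel '[{"slide":[0,0,0],"twist":[0,0,0],"grip":75},{"slide":[0,0,0],"twist":[0,0,0],"grip":95},{"slide":[0,0,0],"twist":[0,0,0],"grip":95},{"slide":[0,-0.5,0],"twist":[0,0,0],"grip":95},{"slide":[0,-1,0],"twist":[0,0,0],"grip":95},{"slide":[0,-1,0],"twist":[0,0,0],"grip":95},{"slide":[0,-1,0],"twist":[0,0,0],"grip":95},{"slide":[0,-1,-0.5],"twist":[0,0,0],"grip":95},{"slide":[0,-0.7,-0.5],"twist":[0,0,0],"grip":95},{"slide":[0,0,0],"twist":[0,0,0],"grip":95}]'; python3 rk.py w12.png; python3 row.py
```

```text
t: 42.72
ee_pos: [0.505, 0.2676, 0.386]
tcp_rot: [0.707, -0.706, 0.02, -0.022]
contact_force: [0.3, 0.1, -0.6]
opening: 0.0815
tcp [0.5049 0.268  0.3847] yaw -3.37
panel 4626 (array([511.1, 378. ]), 89.1, 38.8, -2.78)
top pts [(-236, 109), (-232, 2210), (-228, 49), (-108, 136), (-104, 346), (-100, 292), (-96, 326), (-92, 303), (-88, 314), (-84, 342), (-80, 286), (-76, 424), (-72, 61), (-68, 248), (-64, 352), (-60, 285), (-56, 353), (-52, 353), (-48, 356), (-44, 364), (-40, 148), (-36, 307), (-32, 386), (-28, 431), (-24, 419), (-20, 398), (-16, 463), (-12, 414), (-8, 470)]
1835 (array([-1.000e-01, -2.311e+02]), 83.5, 7.8, -0.02) z 0.14 yrange [-0.2345 -0.2279]
2763 (array([  0.1, -88.9]), 61.7, 34.1, -0.11) z 0.1029 yrange [-0.1055 -0.072 ]
2459 (array([  0.8, -52.9]), 61.9, 27.8, 0.04) z 0.1008 yrange [-0.0667 -0.039 ]
3216 (array([  0. , -19.1]), 64.0, 29.7, 0.02) z 0.1071 yrange [-0.0339 -0.0045]
```

View pics/w12.png

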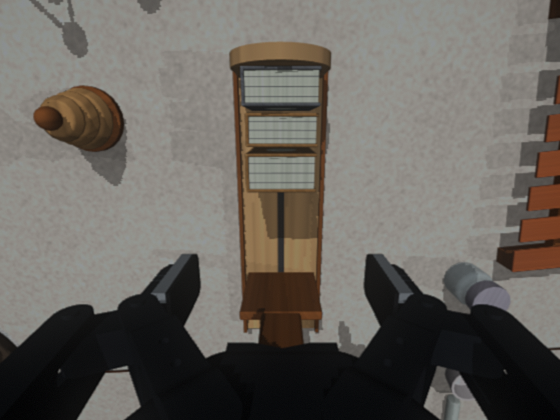

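```bash
python3 -m handwheel '[{"slide":[0,0,-1],"twist":[0,0,0],"grip":92},{"slide":[0,0,-1],"twist":[0,0,0],"grip":92},{"slide":[0,0,-1],"twist":[0,0,0],"grip":92},{"slide":[0,0,-1],"twist":[0,0,0],"grip":92},{"slide":[0,0,-1],"twist":[0,0,0],"grip":92},{"slide":[0,0,-1],"twist":[0,0,0],"grip":92},{"slide":[0,0,-1],"twist":[0,0,0],"grip":92},{"slide":[0,0,-1],"twist":[0,0,0],"grip":92},{"slide":[0,0,-1],"twist":[0,0,0],"grip":92},{"slide":[0,0,-1],"twist":[0,0,0],"grip":92},{"slide":[0,0,-1],"twist":[0,0,0],"grip":92},{"slide":[0,0,-1],"twist":[0,0,0],"grip":92},{"slide":[0,0,-1],"twist":[0,0,0],"grip":92},{"slide":[0,0,-1],"twist":[0,0,0],"grip":92},{"slide":[0,0,-1],"twist":[0,0,0],"grip":92},{"slide":[0,0,-1],"twist":[0,0,0],"grip":92},{"slide":[0.1,0,-1],"twist":[0,-0.6,0],"grip":92},{"slide":[0,0,0],"twist":[0,0,0],"grip":92}]'
python3 bk.py e
```

```text
t: 45.08
ee_pos: [0.4788, -0.2424, 0.3825]
tcp_rot: [0.707, -0.707, -0.001, 0.002]
contact_force: [-0.3, 0.7, 0.1]
opening: 0.0789
wrist z hist [ 486  455 2105 3786  123   74] (array([ 481.7, -227.6]), 148.5, 322.9, 1.96)
floor 28777 (array([ 480. , -254.6]), 239.9, 410.7, -0.01)
book 1675 (array([ 484.8, -307.5]), 64.0, 26.3, 0.53) 0.092
tcp [ 0.4787 -0.2413  0.3826] yaw 0.18
```

View pics/wrist_e.png

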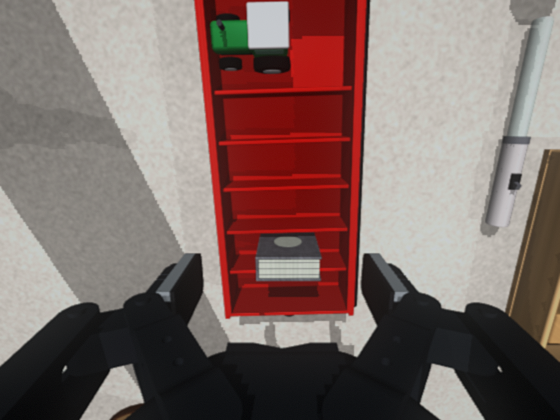

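```bash
python3 -m handwheel '[{"slide":[0.2,0.2,-0.9],"twist":[0,0,0],"grip":92},{"slide":[0,0.5,-0.9],"twist":[0,0,0],"grip":92},{"slide":[0,0.73,-0.4],"twist":[0,0,0],"grip":92},{"slide":[0,1,0],"twist":[0,0,0],"grip":92},{"slide":[0,1,0],"twist":[0,0,0],"grip":92},{"slide":[0,1,0],"twist":[0,0,0],"grip":92},{"slide":[0,0.7,0],"twist":[0,0,0],"grip":92},{"slide":[0,0.3,0],"twist":[0,0,0],"grip":92},{"slide":[0,0,0],"twist":[0,0,0],"grip":60},{"slide":[0,0,0],"twist":[0,0,0],"grip":60},{"slide":[0,0,0],"twist":[0,0,0],"grip":60},{"slide":[0,0,0],"twist":[0,0,0],"grip":60}]' 45
```

```text
t: 46.62
ee_pos: [0.4849, -0.3071, 0.2212]
tcp_rot: [-0.707, 0.707, 0.002, -0.002]
contact_force: [0.3, 0.1, -1.9]
opening: 0.0635
```

```bash
python3 -m handwheel '[{"slide":[0,-0.5,0],"twist":[0,0,0],"grip":60},{"slide":[0,-1,0],"twist":[0,0,0],"grip":60},{"slide":[0,-1,0],"twist":[0,0,0],"grip":60},{"slide":[0,-1,0],"twist":[0,0,0],"grip":60},{"slide":[0,-1,0],"twist":[0,0.6,0],"grip":60},{"slide":[0,-1,0],"twist":[0,0,0],"grip":60},{"slide":[0,-0.4,0],"twist":[0,0,0],"grip":60},{"slide":[-0.1,0,1],"twist":[0,0,0],"grip":60},{"slide":[-0.1,0,1],"twist":[0,0,0],"grip":60},{"slide":[-0.1,0,1],"twist":[0,0,0],"grip":60},{"slide":[-0.1,0,1],"twist":[0,0,0],"grip":60},{"slide":[0,0,1],"twist":[0,0,0],"grip":60},{"slide":[0,0,1],"twist":[0,0,0],"grip":60},{"slide":[0,0,1],"twist":[0,0,0],"grip":60},{"slide":[0,0,1],"twist":[0,0,0],"grip":60},{"slide":[0,0,1],"twist":[0,0,0],"grip":60},{"slide":[0,0,1],"twist":[0,0,0],"grip":60}]'
python3 -m handwheel '[{"slide":[0,0,1],"twist":[0,0,0],"grip":60},{"slide":[0,0,1],"twist":[0,0,0],"grip":60},{"slide":[0,0,1],"twist":[0,0,0],"grip":60},{"slide":[0,0,1],"twist":[0,0,0],"grip":60},{"slide":[0,0,1],"twist":[0,0,0],"grip":60},{"slide":[0,0,1],"twist":[0,0,0],"grip":60},{"slide":[0,0,1],"twist":[0,0,0],"grip":60},{"slide":[0,0,1],"twist":[0,0,0],"grip":60},{"slide":[0,0,0],"twist":[0,0,0],"grip":60}]'
python3 rk.py w13.png .5047 .2637 .2320
```

```text
t: 48.75
ee_pos: [0.49, -0.0059, 0.3976]
tcp_rot: [0.707, -0.707, 0.021, -0.02]
contact_force: [-0.1, -0.7, -1.1]
opening: 0.0634
t: 49.88
ee_pos: [0.5039, 0.234, 0.3974]
tcp_rot: [-0.707, 0.707, -0.02, 0.019]
contact_force: [-0.5, -0.6, -1.5]
opening: 0.0636
tcp [0.5039 0.233  0.3974] yaw -3.23
slide units [-0.02  5.51  1.02]
panel 4644 (array([511.5, 378.9]), 89.5, 39.0, -1.17)
```

View pics/w13.png

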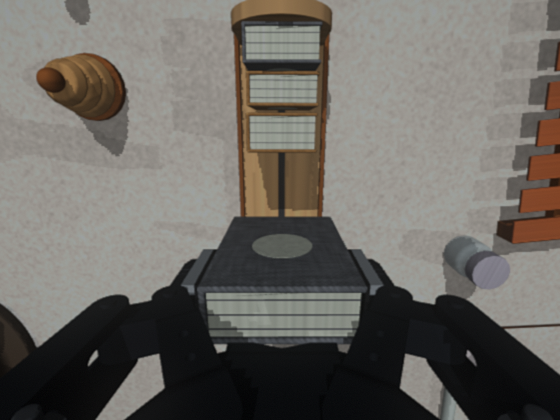

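```bash
python3 -m handwheel '[{"slide":[-0.02,0.5,1],"twist":[0,0,0],"grip":60},{"slide":[0,1,0],"twist":[0,0,0],"grip":60},{"slide":[0,1,0],"twist":[0,0,0],"grip":60},{"slide":[0,1,0],"twist":[0,0,0],"grip":60},{"slide":[0,1,0],"twist":[0,0,0],"grip":60},{"slide":[0,0.7,0],"twist":[0,0,0],"grip":60},{"slide":[0,0.3,0],"twist":[0,0,0],"grip":60},{"slide":[0,0.03,0],"twist":[0,0,0],"grip":60},{"slide":[0,0,0],"twist":[0,0,0],"grip":60}]'
python3 -m handwheel '[{"slide":[0,0.04,0],"twist":[0,0,0],"grip":60},{"slide":[0,0,0],"twist":[0,0,0],"grip":60}]'
```

```text
t: 51.05
ee_pos: [0.5055, 0.2625, 0.2327]
tcp_rot: [0.707, -0.707, 0.02, -0.021]
contact_force: [-0.2, 0.5, -1.5]
opening: 0.0639
t: 51.3
ee_pos: [0.5053, 0.2627, 0.2311]
tcp_rot: [0.707, -0.707, 0.02, -0.021]
contact_force: [0.6, 0.0, -1.3]
opening: 0.0635
```

```bash
python3 -m handwheel '[{"slide":[0,0.05,0],"twist":[0,0,0],"grip":60},{"slide":[0,0,0],"twist":[0,0,0],"grip":60}]'
```

```text
t: 51.55
ee_pos: [0.5053, 0.2627, 0.2303]
tcp_rot: [0.707, -0.707, 0.02, -0.021]
contact_force: [-2.5, -1.2, 11.2]
opening: 0.0634
```

```bash
python3 -m handwheel '[{"slide":[0,0,0],"twist":[0,0,0],"grip":75},{"slide":[0,0,0],"twist":[0,0,0],"grip":95},{"slide":[0,0,0],"twist":[0,0,0],"grip":95},{"slide":[0,-0.5,0],"twist":[0,0,0],"grip":95},{"slide":[0,-1,0],"twist":[0,0,0],"grip":95},{"slide":[0,-1,0],"twist":[0,0,0],"grip":95},{"slide":[0,-1,0],"twist":[0,0,0],"grip":95},{"slide":[0,-1,-0.8],"twist":[0,0,0],"grip":95},{"slide":[0,-0.7,-1],"twist":[0,0,0],"grip":95},{"slide":[0,0,-1],"twist":[0,0,0],"grip":95},{"slide":[0,0,0],"twist":[0,0,0],"grip":95}]'; python3 rk.py w14.png; python3 row.py
python3 - <<'E'
from h import *
P=pts(get_image('wrist'))
Q=box(P,.42,.6,.1,.2,.115,.16); print('tab',len(Q),rect(Q))
E
```

```text
t: 52.92
ee_pos: [0.5002, 0.1774, 0.3864]
tcp_rot: [0.707, -0.707, 0.021, -0.022]
contact_force: [-0.4, 0.0, 0.2]
opening: 0.0809
tcp [0.5003 0.1783 0.3862] yaw -3.41
panel 0 (array([0., 0.]), 0.0, 0.0, 0.0)
top pts [(-236, 138), (-232, 1529), (-140, 151), (-136, 379), (-132, 376), (-128, 378), (-124, 380), (-120, 388), (-116, 467), (-112, 78), (-108, 429), (-104, 390), (-100, 430), (-96, 383), (-92, 435), (-88, 411), (-84, 435), (-80, 449), (-76, 483), (-72, 3), (-68, 843), (-64, 421), (-60, 460), (-56, 457), (-52, 483), (-48, 143)]
1326 (array([ 2.000e-01, -2.314e+02]), 82.5, 6.9, -0.08) z 0.1399 yrange [-0.2347 -0.2284]
2597 (array([   1. , -124.1]), 64.1, 25.6, -0.04) z 0.1051 yrange [-0.1369 -0.1115]
3721 (array([  0.2, -89.1]), 61.9, 34.2, 0.09) z 0.1033 yrange [-0.106  -0.0722]
2482 (array([  0.9, -56.9]), 61.8, 21.0, 0.66) z 0.1007 yrange [-0.0669 -0.0469]
tab 1371 (array([498. , 152.8]), 40.1, 10.0, -2.8)
```

View pics/w14.png

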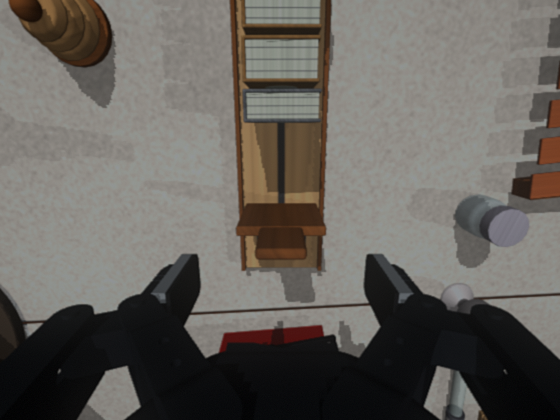

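```bash
python3 -m handwheel '[{"slide":[-0.03,0,-0.85],"twist":[0,0,0],"grip":80},{"slide":[0,1,0],"twist":[0,0,0],"grip":80},{"slide":[0,1,0],"twist":[0,0,0],"grip":80},{"slide":[0,0.8,0],"twist":[0,0,0],"grip":80},{"slide":[0,0.4,0],"twist":[0,0,0],"grip":80},{"slide":[0,0,0],"twist":[0,0,0],"grip":30},{"slide":[0,0,0],"twist":[0,0,0],"grip":30},{"slide":[0,0,0],"twist":[0,0,0],"grip":30},{"slide":[0,0,0],"twist":[0,0,0],"grip":30},{"slide":[0,0,0],"twist":[0,0,0],"grip":30}]' 30
python3 -m handwheel '[{"slide":[0,0,0.3],"twist":[0,0,0],"grip":30},{"slide":[0,0,0.4],"twist":[0,0,0],"grip":30},{"slide":[0,0,0.4],"twist":[0,0,0],"grip":30},{"slide":[0,0,0.4],"twist":[0,0,0],"grip":30},{"slide":[0,0,0.4],"twist":[0,0,0],"grip":30},{"slide":[0,0,0.4],"twist":[0,0,0],"grip":30},{"slide":[0,0,0.3],"twist":[0,0,0],"grip":30},{"slide":[0,0,0.2],"twist":[0,0,0],"grip":30},{"slide":[0,0,0],"twist":[0,0,0],"grip":30}]'
python3 rk.py w15.png; python3 row.py
```

```text
t: 54.32
ee_pos: [0.498, 0.1535, 0.2898]
tcp_rot: [0.707, -0.707, 0.02, -0.021]
contact_force: [-2.9, 2.8, 5.8]
opening: 0.0395
t: 55.45
ee_pos: [0.5029, 0.2376, 0.2898]
tcp_rot: [0.707, -0.707, 0.02, -0.021]
contact_force: [-2.5, 2.7, 6.0]
opening: 0.0395
tcp [0.5029 0.2375 0.2898] yaw -3.32
panel 800 (array([509.4, 362. ]), 62.1, 3.9, 0.01)
top pts [(-156, 40), (-152, 230), (-148, 4457), (-144, 389), (-140, 655), (-136, 868), (-132, 737), (-128, 729), (-124, 780), (-120, 785), (-116, 756), (-112, 1014), (-108, 341), (-104, 886), (-100, 782), (-96, 883), (-92, 816), (-88, 868), (-84, 910), (-80, 919), (-76, 944), (-68, 912), (-64, 976), (-60, 991), (-56, 1003), (-52, 1028), (-48, 1071), (-44, 1198), (-40, 277), (-36, 2462), (-32, 1181), (-28, 1336), (-24, 245)]
10261 (array([   0. , -132.3]), 83.6, 43.7, -0.17) z 0.14 yrange [-0.1508 -0.1109]
7349 (array([  0.2, -89. ]), 62.1, 33.5, 0.07) z 0.103 yrange [-0.1055 -0.0723]
7278 (array([  0.7, -52.9]), 61.9, 28.2, 0.2) z 0.1012 yrange [-0.0667 -0.0392]
4443 (array([  0.2, -28.7]), 64.1, 11.7, -0.23) z 0.1069 yrange [-0.0342 -0.0233]
```

View pics/w15.png

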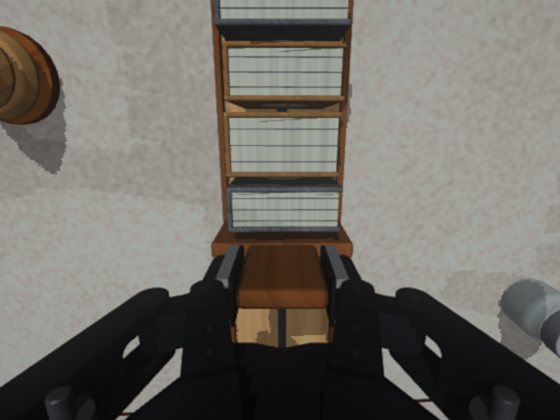

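```bash
python3 -m handwheel '[{"slide":[0,0,0.1],"twist":[0,0,0],"grip":30},{"slide":[0,0,0.1],"twist":[0,0,0],"grip":30},{"slide":[0,0,0.1],"twist":[0,0,0],"grip":30},{"slide":[0,0,0.1],"twist":[0,0,0],"grip":30},{"slide":[0,0,0.1],"twist":[0,0,0],"grip":30},{"slide":[0,0,0.1],"twist":[0,0,0],"grip":30},{"slide":[0,0,0.05],"twist":[0,0,0],"grip":30},{"slide":[0,0,0.05],"twist":[0,0,0],"grip":30},{"slide":[0,0,0],"twist":[0,0,0],"grip":30}]'
python3 row.py | tail -4
python3 -m handwheel '[{"slide":[0,0,0.05],"twist":[0,0,0],"grip":30},{"slide":[0,0,0],"twist":[0,0,0],"grip":30}]'
python3 -m handwheel '[{"slide":[0,0,0.05],"twist":[0,0,0],"grip":30},{"slide":[0,0,0],"twist":[0,0,0],"grip":30}]'
```

```text
t: 56.68
ee_pos: [0.5041, 0.2578, 0.2898]
tcp_rot: [-0.707, 0.707, -0.02, 0.021]
contact_force: [-3.4, -3.2, 6.8]
opening: 0.0391
top pts [(-136, 37), (-132, 225), (-128, 3161), (-124, 1193), (-120, 1204), (-116, 759), (-112, 752), (-108, 751), (-104, 701), (-100, 922), (-96, 798), (-92, 764), (-88, 780), (-84, 835), (-80, 798), (-76, 852), (-72, 825), (-68, 926), (-64, 915), (-60, 906), (-56, 909), (-52, 920), (-48, 926), (-44, 942), (-40, 838), (-36, 1474), (-32, 1095), (-28, 1191), (-24, 1217), (-20, 1225), (-16, 1286), (-12, 1301), (-8, 1439), (-4, 93)]
22486 (array([ -0.1, -85.7]), 84.0, 97.7, 0.04) z 0.14 yrange [-0.1286 -0.0378]
9926 (array([ -0.9, -17.6]), 65.8, 33.2, -0.04) z 0.1072 yrange [-0.034  -0.0041]
t: 56.98
ee_pos: [0.5042, 0.2593, 0.2898]
tcp_rot: [-0.707, 0.707, -0.02, 0.021]
contact_force: [-2.6, -3.5, 6.9]
opening: 0.0395
t: 57.22
ee_pos: [0.5043, 0.2608, 0.2898]
tcp_rot: [-0.707, 0.707, -0.02, 0.021]
contact_force: [-3.2, -3.9, 6.5]
opening: 0.0394
```

```bash
python3 -m handwheel '[{"slide":[0,0,0.05],"twist":[0,0,0],"grip":30},{"slide":[0,0,0],"twist":[0,0,0],"grip":30}]'|sed -n '2p;4p'
python3 -m handwheel '[{"slide":[0,0,0.05],"twist":[0,0,0],"grip":30},{"slide":[0,0,0],"twist":[0,0,0],"grip":30}]'|sed -n '2p;4p'
python3 -m handwheel '[{"slide":[0,0,0.03],"twist":[0,0,0],"grip":30},{"slide":[0,0,0],"twist":[0,0,0],"grip":30}]'|sed -n '2p;4p'
```

```text
ee_pos: [0.5044, 0.2622, 0.2898]
contact_force: [-3.4, -4.1, 7.6]
ee_pos: [0.5045, 0.2637, 0.2898]
contact_force: [-3.4, -5.0, 7.0]
ee_pos: [0.5045, 0.2642, 0.2898]
contact_force: [-3.1, -9.6, 8.3]
```

```bash
python3 -m handwheel '[{"slide":[0,0,0.03],"twist":[0,0,0],"grip":30},{"slide":[0,0,0],"twist":[0,0,0],"grip":30}]'|sed -n '2p;4p'
python3 rk.py w16.png; python3 row.py
```

```text
ee_pos: [0.5046, 0.2645, 0.2898]
contact_force: [-3.6, -15.4, 8.8]
tcp [0.5046 0.2645 0.2898] yaw -3.31
panel 9889 (array([511.1, 377. ]), 89.3, 37.7, -3.61)
top pts [(-132, 1), (-128, 127), (-124, 312), (-120, 3379), (-116, 1184), (-112, 1204), (-108, 733), (-104, 732), (-100, 752), (-96, 829), (-92, 838), (-88, 759), (-84, 770), (-80, 814), (-76, 824), (-72, 788), (-68, 884), (-64, 810), (-60, 914), (-56, 905), (-52, 903), (-48, 917), (-44, 933), (-40, 1012), (-36, 991), (-32, 1366), (-28, 1084), (-24, 1186), (-20, 1200), (-16, 1221), (-12, 1288), (-8, 1272), (-4, 1148)]
31935 (array([ -0.3, -64.5]), 84.0, 127.0, 0.07) z 0.14 yrange [-0.121 -0.002]
```

View pics/w16.png

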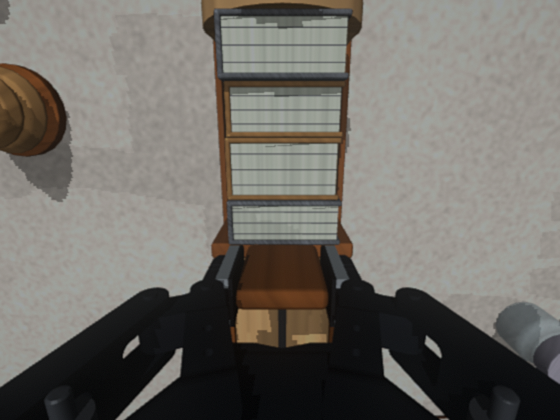

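Row is snug (15 N at contact). Release, rise, and check everything.

```bash
python3 -m handwheel '[{"slide":[0,0,0],"twist":[0,0,0],"grip":50},{"slide":[0,0,0],"twist":[0,0,0],"grip":80},{"slide":[0,0,0],"twist":[0,0,0],"grip":80},{"slide":[0,-0.5,0],"twist":[0,0,0],"grip":80},{"slide":[0,-1,0],"twist":[0,0,0],"grip":80},{"slide":[0,-1,0],"twist":[0,0,0],"grip":80},{"slide":[0,-1,0],"twist":[0,0,0],"grip":80},{"slide":[0,-1,0],"twist":[0,0,0],"grip":80},{"slide":[0,0,0],"twist":[0,0,0],"grip":80}]'
python3 rk.py w17.png; python3 row.py
python3 - <<'E'
from caddy import *
d=shot('scene','s17.png');
for n in ['top','scene']:
    P=caddy(n,'z')
    Q=box(P,.4,.56,-.16,-.01,.064,.09); print(n,'roof',len(Q),rect(Q),Q[:,2].mean())
P=pts(get_image('top')); P0=pts(dict(np.load('d_top.npz')))
for nm,b in dict(jar=(.69,.78,.09,.16,.03,.2),egg=(.68,.78,-.03,.04,.03,.2),wand=(.69,.78,-.35,-.04,.01,.05),pencil=(.45,.57,.52,.63,.04,.2),arch=(.44,.55,-.6,-.46,.02,.1),ring=(.24,.36,.29,.4,.03,.1)).items():
    print(nm,*[box(x,*b).mean(0).round(3) for x in (P0,P)])
E
```

```text
t: 59.45
ee_pos: [0.5044, 0.266, 0.4273]
tcp_rot: [0.708, -0.706, 0.019, -0.022]
contact_force: [-0.2, 0.7, -0.1]
opening: 0.0682
tcp [0.5043 0.266  0.4256] yaw -3.31
panel 3357 (array([511.2, 377.9]), 89.1, 38.3, -2.78)
top pts [(-128, 156), (-124, 161), (-120, 636), (-116, 243), (-112, 241), (-108, 243), (-104, 245), (-100, 240), (-96, 262), (-92, 244), (-88, 239), (-84, 240), (-80, 238), (-76, 240), (-72, 244), (-68, 269), (-64, 292), (-60, 251), (-56, 246), (-52, 267), (-48, 288), (-44, 247), (-40, 288), (-36, 282), (-32, 335), (-28, 276), (-24, 323), (-20, 332), (-16, 282), (-12, 330), (-8, 338), (-4, 274)]
8761 (array([ -0.3, -64.5]), 82.7, 127.0, 0.05) z 0.1393 yrange [-0.1254 -0.002 ]
top z hist [135 167 155 133  84  46] (array([ 478.9, -205.2]), 148.7, 357.5, 1.94)
floor 3998 (array([ 479.5, -205.2]), 238.3, 510.3, 0.23)
top roof 163 (array([474.5, -89.7]), 144.7, 123.5, 0.57) 0.06985704518797722
scene z hist [ 85 111 236 211  99  19] (array([ 481.6, -207.3]), 151.8, 362.7, 1.89)
floor 2947 (array([ 480.1, -204.9]), 239.7, 509.8, 0.02)
scene roof 125 (array([483.4, -84.1]), 146.5, 108.0, -5.9) 0.07032176437257856
jar [0.733 0.128 0.056] [0.733 0.127 0.056]
egg [0.73  0.007 0.047] [0.73  0.007 0.047]
wand [ 0.736 -0.184  0.019] [ 0.736 -0.184  0.019]
pencil [0.513 0.584 0.07 ] [0.514 0.584 0.07 ]
arch [ 0.486 -0.531  0.05 ] [ 0.486 -0.531  0.05 ]
ring [0.292 0.352 0.053] [nan nan nan]<stdin>:8: RuntimeWarning: Mean of empty slice.
  ret = um.true_divide(
```

View pics/w17.png

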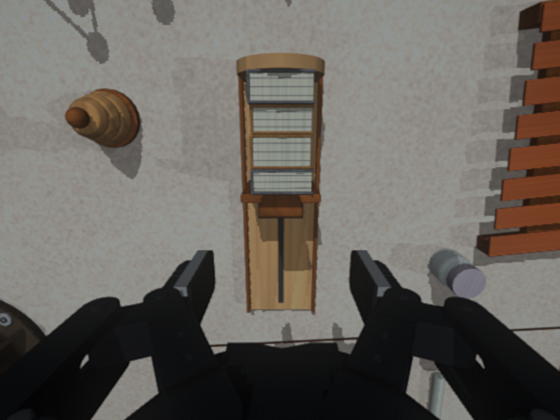

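View pics/s17.png

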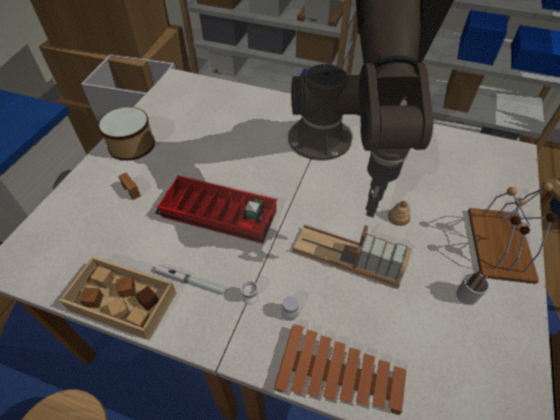

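Run:
```python
from h import *
for n in ['scene','top']:
    P=pts(get_image(n)); Q=box(P,.45,.535,-.13,-.05,.064,.09); print(n,rect(Q),Q[:,2].mean(),Q[:,2].std())
P=pts(get_image('wrist')); Q=box(P,.2,.4,.27,.42,.03,.1); print('ring wrist now',rect(Q))
P=pts(dict(np.load('d_w1.npz'))); Q=box(P,.2,.4,.27,.42,.03,.1); print('ring wrist start',rect(Q))
```

```text
scene (array([468.8, -93.6]), 35.0, 34.3, -0.93) 0.07125790611347592 0.0024608376113091105
top (array([465.1, -91.7]), 29.6, 33.2, -0.73) 0.07031377078582485 0.0032985154281093927
ring wrist now (array([299.1, 355.1]), 44.8, 54.5, -4.31)
ring wrist start (array([298.8, 355.8]), 44.5, 53.6, 1.41)
```

Run:
```python
from h import *
for n in ['scene','top']:
    P=pts(get_image(n)); Q=box(P,.42,.53,-.13,-.05,.0665,.08); print(n,rect(Q),Q[:,2].mean(),Q[:,2].std(),read_state()['t'])
d=shot('scene','s18.png'); cv2.imwrite('pics/s18c.png',cv2.resize(d['image'][160:300,140:430,::-1],None,fx=2.7,fy=2.7))
```

```text
scene (array([468.1, -93.2]), 36.1, 33.9, 3.57) 0.07135663740811778 0.0021897108155076255 59.95
top (array([462.9, -91.7]), 33.4, 33.1, -0.34) 0.07107040571648746 0.002500751136836783 60.0
```

View pics/s18c.png

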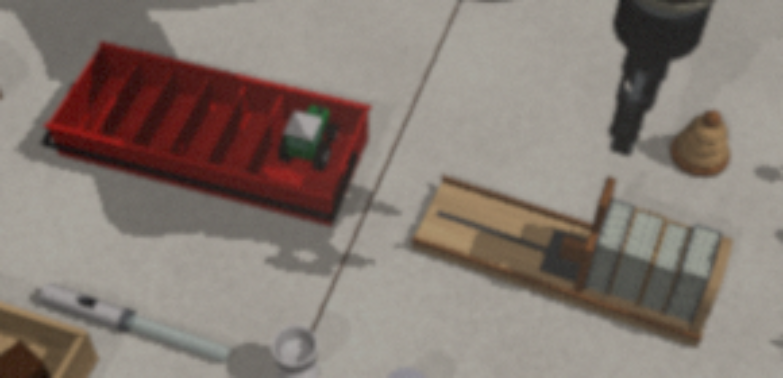

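```bash
python3 -c "
from station import finish_job
print(finish_job())"
```

```text
the job is handed in; nothing more can be done
None
```

I put the books and the tractor where they belong and handed the job in after about 60 s; the system gives no verdict.

**What I did:**
1. Slid the end stop open.
2. Put the tractor in the caddy's wide compartment.
3. Stood the four books that were there (d, c, e, b; book_a was absent) in the rack, starting from the end panel.
4. Pushed the stop up by its tab until the force rose to about 15 N, then let go and withdrew.

**Last checks:**
- **Books:** The row runs without gaps from the panel to the stop, at about 118 mm, which matches the sum of the book thicknesses. Each book was measured before the push as upright, square within about 0.2° and within 1 mm of the rack's middle line. After the push I checked only the row as a whole.
- **Tractor:** It is on its wheels, with its roof at 71 mm. It sits about 17–20 mm from where I set it down, so it was apparently knocked aside partway through. It is still inside the wide compartment, about 25 mm off centre against a limit of 50 mm.
- **Caddy:** It has not moved since the start.
- **Other toys:** All are within 1 mm of their starting positions. The arm hid the ring stacker from the top camera, so I checked it with the wrist camera.
- **Camera disagreement:** The top and scene cameras differed by 3–5 mm in x. I relied on the wrist camera, which fell between them.

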